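# Put away the cart axles and wheels

## Robot

A 7-joint arm with a two-finger parallel gripper is mounted at the origin on the work surface. World frame = base frame: x ahead of the robot, y to its left, z up, the work surface at z = 0. Lengths are in m, angles in rad, forces in N, time in s.
With the tool pointing down it reaches from about 0.35 to 0.9 m from the base axis. Payload 8.1 kg.
Tool frame: the origin (TCP) lies on the centre line of the jaws, within the pads' length; the fingertips stand 11 mm ahead of it and the grasp point (between the pads) lies 8 mm behind it; z points along the fingers, y is the direction in which the jaws open and shut (so a half turn about z gives the same grasp; the last joint's range is limited). The gripper opens to 92 mm and grips with 3 to 60 N. Pads are 19 mm wide; open, the fingers measure 130 mm over their backs; the gripper's body (75 mm by 190 mm) begins 47 mm behind the grasp point.
Start: joints at [1.204, 0.434, 0.025, 1.573, -0.012, 1.134, -0.075], TCP at [0.163, -0.603, 0.238] pointing down, gripper open.
Joint ranges: [-2.62, 2.62], [-0.44, 2.09], [-1.27, 1.32], [0.08, 2.57], [-1.32, 4.46], [0.12, 2], [-2.74, 2.74]. Speed limits (rad/s): [2.22, 2.22, 3.01, 3.01, 3.14, 3.14, 3.14].

## Interface

Orientations are given as a unit quaternion [w, x, y, z].
In Python, from workcell import telemetry, read_camera, arm gives the robot as it stands. The module is installed in compiled form; this text tells all that it offers.
- The arm moves only by the tool servo_tool, never from a script. Its argument "commands" is a list of rows, each a list of 6 numbers: the shift along the tool's x, y, z in m, then the turn, a rotation vector about the tool's x, y, z in degrees. A call has 1 to 20 rows; each row shifts and turns the commanded pose from where the row before left it, along the tool's axes as they then stand; what a row does not reach is not made up. A row lasts 1/8 s, in which the tool goes at most 62.5 mm and 10.7 degrees, less where a joint would pass 70% of its speed; a pose out of reach is approached as far as the arm can. A call with a gripper value outside its range is refused whole. "claw" is the closure, from 0 (fully open) to 1 (shut), set as the call begins (left out, the last holds). The fingers move at their own pace and stop on an object; "grip_force" is the grip in N (left out, the last holds). Time passes only in rows, so rows that do not move let the fingers close. It gives the time, the measured TCP pose, the force and the opening at its end, in the units of the state.
- telemetry.read_state(): the state, without advancing time (a new reading comes with each control period).
- read_camera(name): name is "scene" or "top" or "wrist"; returns a dict with "frame" (480x640x3 uint8, blue, green, red), "mtx" (3x3 intrinsics, pixels), "origin" and "orientation" of the camera in the world. Camera axes: x right, y up, looking along -z (the intrinsics and any distortion apply to the point x, -y, -z); pixel columns grow to the right and rows downward; lengths in m; the calibration is good to about 2 mm. A picture is of the moment at which its call begins. There is no depth.
- arm.sign_off(): hands the job in, once; it reports no verdict.
The state is a dict: "time": time; "joint_positions": joint angles; "joint_vel": joint speeds; "tau": joint torques, N m; "tcp_pos": TCP position; "tcp_rot": TCP orientation; "wrist_force": force on the tool from outside, world axes, zero at the start; "ft_torque": the same for the moment, N m; "gripper_width": finger opening in m.
Only numpy, scipy, OpenCV 4.12 (cv2) and the standard library are available. Lean on these libraries where they do the work, as an engineer would, in place of code of your own. Each camera call takes 0.05 s, during which the arm holds its last target.

## Task

The pull-cart parts are dry: take every wooden rod out of the drying rack and drop it end-down into a compartment of the tall parts box, one rod to a compartment, and once they are all in, lower the box's lid gently until it is fully shut. Stack the three wooden wheels flat and well centred on the round plate, the largest at the bottom and the smallest on top. Leave everything else on the bench where it is.

Things in the scene. Friction and masses are not known exactly. Their poses are not given: they have to be found in the camera images.
- partsbox: Tall grey plastic parts box, fixed, 72 (x) x 106 (y) x 120 (z) mm, walls and floor 4 mm. Origin: centre of underside, z up; x points to the hinged rear side. Inside are 2 x 3 compartments, each 30 x 30 mm, centres at x = -17, +17 and y = -34, 0, +34 mm; floor at z = 4, divider tops at z = 102, rim at z = 120 mm. Only one rod fits a compartment.
- lid (a joint): Hinge of the box's lid (a 72 x 106 x 8 mm plate on the rear (+x) rim). 0 = shut flat on the rim, grows as it opens upward and back; 1.57 = lid upright; stop at 1.9. The hinge is stiff: the lid stays where it is left and must be pushed all the way shut.
- lid_hinge (a point): Middle of the lid's hinge line (along the box's y), on the rear rim at 120.5 mm height; the lid's underside starts here. Turns with the lid: with the lid shut its axes are those of the box.
- lid_handle (a point): Grip point of the lid's round knob (28 mm wide head, stands 43 mm out from the lid's outer face), 35 mm above the outer face, 42 mm from the hinge line, midway along y.
- rack: Plywood drying rack, fixed, 60 (x) x 166 (y) x 50 (z) mm, origin at the centre of its underside. Four square 22 mm sockets, 35 mm deep, in a row along its y at -63, -21, 21 and 63 mm; rods stand upright in some of them.
- plate_top (a point): Centre of the upper face of the round wooden plate (140 mm diameter, 8 mm thick, fixed, lying flat on the bench; a dark thin ring and a dark centre spot mark its middle).
- plate: The same round plate; origin at the centre of its underside.
- wheel_big: The largest of three plain round wooden wheels (flat solid discs with a small dark dot marking the centre): 66 mm diameter, 16 mm thick, lying flat. Origin at the centre of the disc, 8 mm above its underside, z along its axle.
- wheel_mid: The middle one of three plain round wooden wheels (flat solid discs with a small dark dot marking the centre): 54 mm diameter, 16 mm thick, lying flat. Origin at the centre of the disc, 8 mm above its underside, z along its axle.
- wheel_small: The smallest of three plain round wooden wheels (flat solid discs with a small dark dot marking the centre): 42 mm diameter, 16 mm thick, lying flat. Origin at the centre of the disc, 8 mm above its underside, z along its axle.
- rod0: One of up to four alike plain wooden rods (axles), 18 mm diameter, 105 mm long; None if absent. Starts upright in a socket of the rack, its foot 15 mm and its top 120 mm above the bench. Origin: centre of the foot, z along the rod to its top.
- rod1: One of up to four alike plain wooden rods (axles), 18 mm diameter, 105 mm long; None if absent. Starts upright in a socket of the rack, its foot 15 mm and its top 120 mm above the bench. Origin: centre of the foot, z along the rod to its top.
- rod2: One of up to four alike plain wooden rods (axles), 18 mm diameter, 105 mm long; None if absent. Starts upright in a socket of the rack, its foot 15 mm and its top 120 mm above the bench. Origin: centre of the foot, z along the rod to its top.
- rod3: One of up to four alike plain wooden rods (axles), 18 mm diameter, 105 mm long; None if absent. Starts upright in a socket of the rack, its foot 15 mm and its top 120 mm above the bench. Origin: centre of the foot, z along the rod to its top.
- tape: Roll of tape lying flat, 60 mm across, 24 mm high; not part of the job, leave it alone.
- brush: Paint brush lying on the bench; not part of the job, leave it alone.
- tin: Tin can, 68 mm across, 85 mm high; not part of the job, leave it alone.
- spool: Black spool standing on end, 64 mm across, 60 mm high; not part of the job, leave it alone.
- tumbler: Clear tumbler, 68 mm across, 85 mm high; not part of the job, leave it alone.
- driver: Screwdriver lying on the bench; not part of the job, leave it alone.
- jar: Closed amber jar, 70 mm across, 100 mm high; not part of the job, leave it alone.
Not all that is in view belongs to the job. What is shaped like the wheel_mid but blue is not meant.

How it is judged:
By the outcome, as a careful person would: the job done as asked, in the order asked, and still so for the second after the job is handed in, with the robot touching nothing.
Of rod0, rod1, rod2, rod3 only 2 to 4 are there at a start; the rules pass over those that are not, and their reading is None.
At some moment in a run one of wheel_big, wheel_mid, wheel_small may be knocked a few centimetres aside while the robot is not near it.
It also fails if it takes over 210 s, if anything falls off the work surface, if the arm or the gripper's body presses on something with over 40 N, if the wrist force passes 120 N, or if a joint passes its speed limit or range.

## Working session

There is one attempt and no reset: what is moved stays moved. The work goes in short steps, Python scripts to look and compute and a tool call to move; the robot and the scene stay as the last step left them, time stands still between calls to the robot, and variables do not carry over. Pictures are saved under pics/ and viewed, and the job is handed in when it is done.

Besides the shell and the picture viewer there is one more tool, called after ">>>" in YAML: its name, and indented under it one key for each argument. servo_tool: Moves the arm, as the interface text tells. Its arguments: {"type":"object","properties":{"commands":{"type":"array"},"claw":{"type":"number"},"grip_force":{"type":"number"}},"required":["commands"]}

```bash
mkdir -p pics
cat > h.py <<'E'
import numpy as np, cv2
from scipy.spatial.transform import Rotation as R
from workcell import telemetry, read_camera, arm
def cam(n,save=None):
    c=read_camera(n)
    if save: cv2.imwrite('pics/'+save+'.png',c['frame'])
    return c
def rot(q): return R.from_quat([q[1],q[2],q[3],q[0]])
def ray(c,uv):
    K=np.array(c['mtx']);u,v=uv
    d=np.array([(u-K[0,2])/K[0,0],-(v-K[1,2])/K[1,1],-1])
    return np.array(c['origin']),rot(c['orientation']).apply(d)
def onz(c,uv,z):
    o,d=ray(c,uv);return o+d*(z-o[2])/d[2]
def proj(c,p):
    K=np.array(c['mtx']);q=rot(c['orientation']).inv().apply(np.array(p)-np.array(c['origin']))
    return np.array([K[0,2]+K[0,0]*q[0]/-q[2],K[1,2]+K[1,1]*-q[1]/-q[2]])
E
python3 - <<'E'
from h import *
for n in ['scene','top','wrist']:
    c=cam(n,n+'0'); print({k:v for k,v in c.items() if k!='frame'})
print(telemetry.read_state())
E
```

```text
{'mtx': array([[475.48782151,   0.        , 312.15257043],
       [  0.        , 475.48782151, 236.77612224],
       [  0.        ,   0.        ,   1.        ]]), 'origin': array([1.25793409, 0.12714371, 0.68060509]), 'orientation': array([0.58174609, 0.28903365, 0.34759395, 0.67617268])}
{'mtx': array([[507.89013358,   0.        , 317.35545544],
       [  0.        , 507.89013358, 236.66740283],
       [  0.        ,   0.        ,   1.        ]]), 'origin': array([0.30618086, 0.0097536 , 1.26921374]), 'orientation': array([-0.69852864, -0.06300156,  0.06337498,  0.70998039])}
{'mtx': array([[398.88356047,   0.        , 317.11791194],
       [  0.        , 398.88356047, 241.13123958],
       [  0.        ,   0.        ,   1.        ]]), 'origin': array([ 0.2355122 , -0.5822107 ,  0.38361259]), 'orientation': array([ 0.78621947, -0.11115577,  0.08581609, -0.60177981])}
{'time': 0.15, 'joint_positions': array([ 1.20441888,  0.43506891,  0.02498914,  1.57387936, -0.01159986,
        1.13400936, -0.0750743 ]), 'joint_vel': array([-0.00053408, -0.00200187, -0.00159659, -0.00109246, -0.00066346,
       -0.00042007, -0.00024933]), 'tau': array([ 2.52021520e-03, -6.68261862e+01,  9.86563750e-01, -3.14695644e+01,
       -6.04276406e-02,  3.92041553e-02,  1.27810899e-04]), 'tcp_pos': array([ 0.16280472, -0.60303342,  0.23712508]), 'tcp_rot': array([-5.94098212e-04,  9.91318808e-01,  1.31478703e-01, -1.38298586e-04]), 'wrist_force': array([-0.12780283, -0.47035487, -1.01964948]), 'ft_torque': array([-0.00996968, -0.00578462,  0.02015788]), 'gripper_width': 0.09170062173734916}
```

View pics/scene0.png

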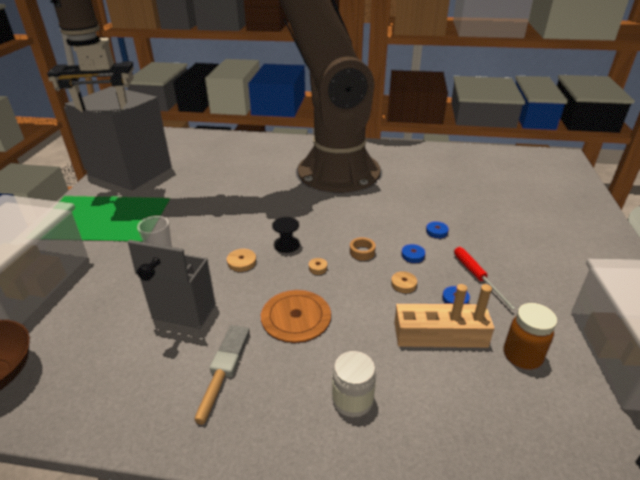

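View pics/top0.png

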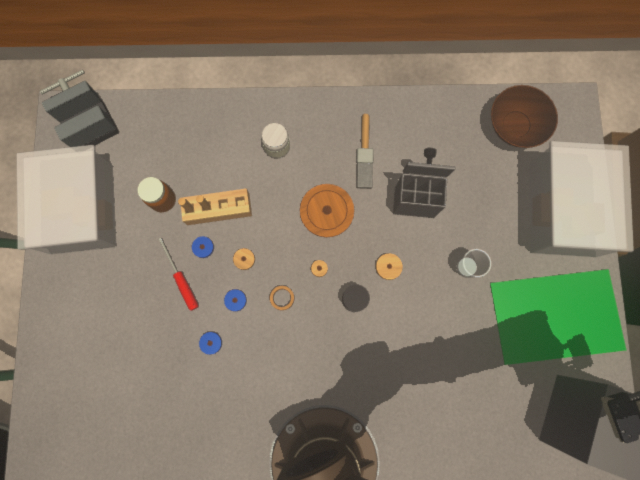

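View pics/wrist0.png

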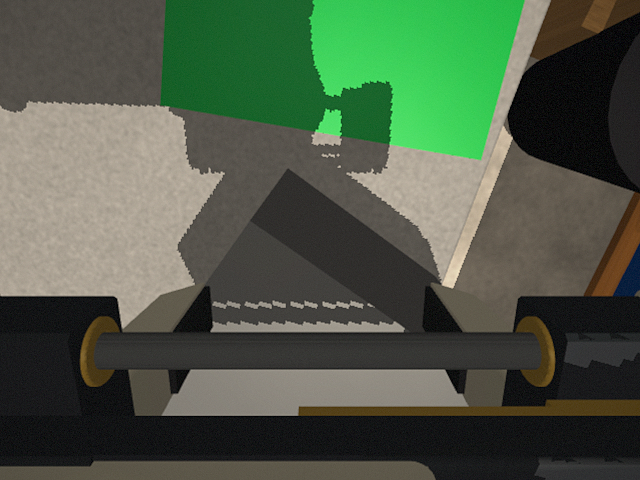

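Run:
```python
from h import *
f=cv2.imread('pics/top0.png')
cv2.imwrite('pics/t1.png',cv2.resize(f[130:330,140:340],None,fx=3,fy=3,interpolation=2)) 
cv2.imwrite('pics/t2.png',cv2.resize(f[130:330,300:500],None,fx=3,fy=3,interpolation=2))
s=cv2.imread('pics/scene0.png')
cv2.imwrite('pics/s1.png',cv2.resize(s[200:360,120:340],None,fx=3.5,fy=3.5,interpolation=2))
cv2.imwrite('pics/s2.png',cv2.resize(s[220:360,370:560],None,fx=4,fy=4,interpolation=2))
```

```text
(no output)
```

View pics/t1.png

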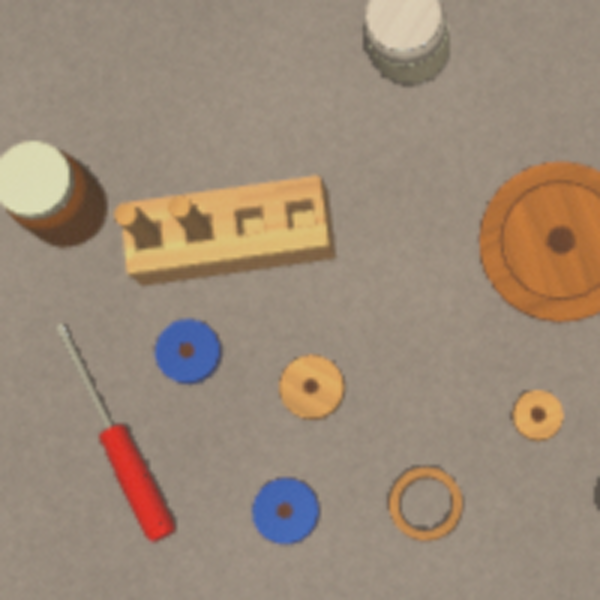

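View pics/t2.png

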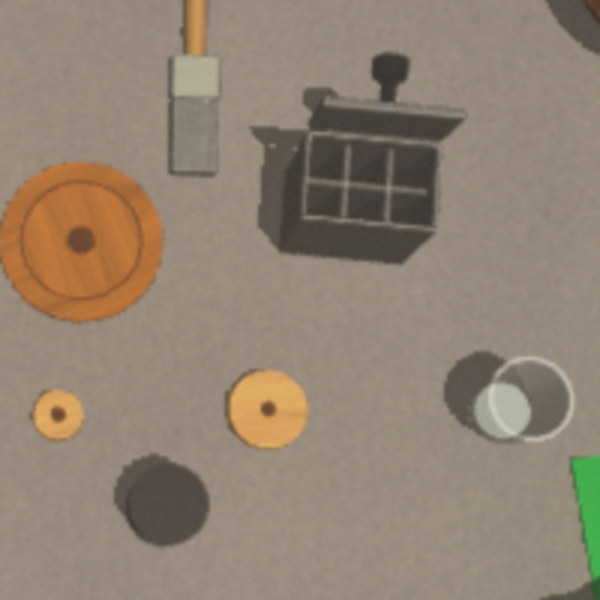

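View pics/s1.png

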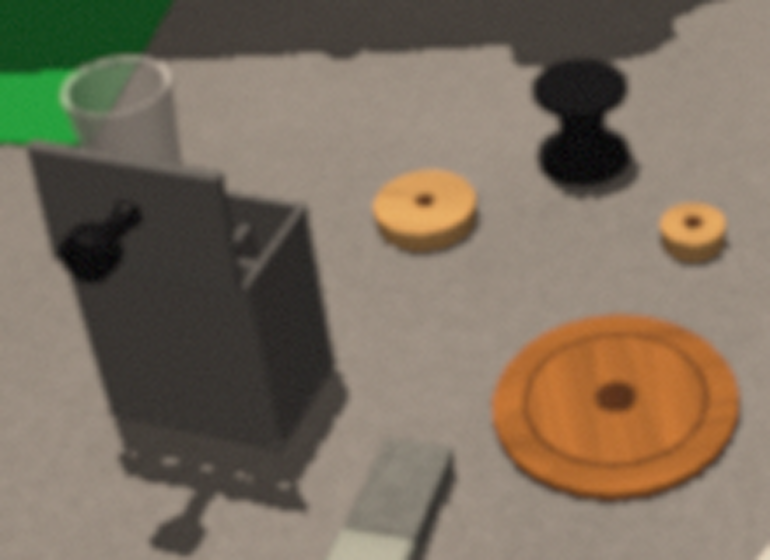

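View pics/s2.png

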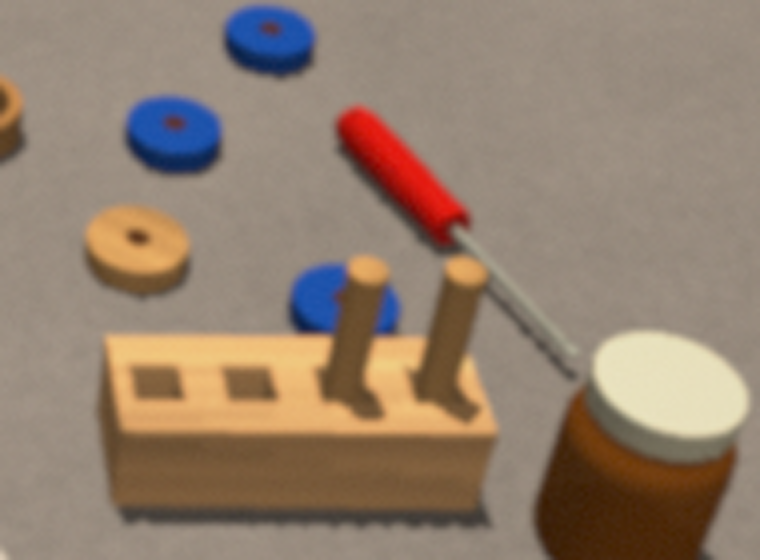

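```bash
cat > m.py <<'E'
from h import *
def tri(c1,p1,c2,p2):
    o1,d1=ray(c1,p1);o2,d2=ray(c2,p2);d1=d1/np.linalg.norm(d1);d2=d2/np.linalg.norm(d2)
    A=np.stack([d1,-d2],1);t=np.linalg.lstsq(A,o2-o1,rcond=None)[0]
    a=o1+d1*t[0];b=o2+d2*t[1];return (a+b)/2,np.linalg.norm(a-b)
def wheels(c,zt=0.016,show=True):
    f=c['frame'];h=cv2.cvtColor(f,cv2.COLOR_BGR2HSV)
    m=cv2.inRange(h,(8,90,110),(25,255,255))
    m=cv2.morphologyEx(m,cv2.MORPH_CLOSE,np.ones((5,5)))
    out=[]
    for k in cv2.findContours(m,cv2.RETR_EXTERNAL,cv2.CHAIN_APPROX_NONE)[0]:
        if cv2.contourArea(k)<120: continue
        (u,v),ax,an=cv2.fitEllipse(k)
        out.append((np.round([u,v],1),np.round(ax,1),np.round(onz(c,(u,v),zt),4)))
    return out
E
python3 - <<'E'
from m import *
t=cam('top');s=cam('scene')
for o in wheels(t): print('top',*o)
for o in wheels(s): print('sc',*o)
for a,b in [((200,198),(462.2,287)),((182.7,201.5),(486.5,287.2))]: print('rod',tri(t,a,s,b), onz(t,a,.12),onz(s,b,.12))
# dots: t1/t2 & scene
for n,a,b in [('big',(300+268/3,130+409/3),(120+425/3.5,200+200/3.5)),('small',(300+58/3,130+414/3),(120+692/3.5,200+222/3.5)),('mid',(140+311/3,130+386/3),(370+139/4,220+237/4)),('plate',(300+81/3,130+240/3),(120+616/3.5,200+397/3.5)),('knob',(300+390/3,130+68/3),(120+90/3.5,200+252/3.5))]:
    print(n,tri(t,a,s,b),onz(t,a,.016),onz(s,b,.016))
# rack corners top face z .05
for p in [(140+322/3,130+177/3),(140+327/3,130+240/3),(140+127/3,130+272/3)]: print('rack',onz(t,p,.05))
# box rim corners z .12
for p in [(300+308/3,130+131/3),(300+438/3,130+143/3),(300+433/3,130+227/3),(300+301/3,130+214/3)]: print('rim',onz(t,p,.12))
E
```

```text
top [281.3 297.5] [23.7 24. ] [0.3827 0.0981 0.016 ]
top [318.9 268. ] [16.3 16.6] [0.4539 0.0047 0.016 ]
top [388.8 266.1] [26.  26.4] [ 0.4559 -0.1687  0.016 ]
top [243.5 258.5] [21.1 21.2] [0.4806 0.192  0.016 ]
top [215.1 206.2] [30.6 85.3] [0.6155 0.2652 0.016 ]
top [326.6 210.1] [52.9 54.1] [ 0.6009 -0.0172  0.016 ]
top [365.  131.1] [ 6.6 45.6] [ 0.8103 -0.1214  0.016 ]
top [338.8  39.5] [  5.9 234.3] [ 1.0721 -0.0594  0.016 ]
top [341.   12.1] [ 11.  371.6] [ 1.1537 -0.0674  0.016 ]
sc [208.9 396. ] [10.6 69.8] [ 0.8203 -0.1214  0.016 ]
sc [442.2 325.3] [ 46.  113.2] [0.6079 0.2622 0.016 ]
sc [295.4 315.2] [51.4 70.8] [ 0.6214 -0.0153  0.016 ]
sc [403.9 280.7] [19.5 25.5] [0.491 0.191 0.016]
sc [317.  264.7] [14.  19.3] [0.4645 0.0034 0.016 ]
sc [240.4 258.6] [20.5 29.5] [ 0.4676 -0.1689  0.016 ]
sc [362.3 245.1] [16.3 25.6] [0.3802 0.0964 0.016 ]
sc [ 35.8 120.4] [ 7.1 55.9] [-0.2022 -1.1259  0.016 ]
rod (array([0.61082903, 0.28076426, 0.11766313]), np.float64(0.001177068461252431)) [0.61015845 0.27961121 0.12      ] [0.61337251 0.28073376 0.12      ]
rod (array([0.60361832,
[... 526 characters left out ...]
904065343)) [0.48024438 0.19148175 0.016     ] [0.48612763 0.19285055 0.016     ]
plate (array([ 0.60406934, -0.01819519,  0.00296804]), np.float64(0.0007655439412290051)) [ 0.60106839 -0.01828149  0.016     ] [ 0.61660646 -0.01502529  0.016     ]
knob (array([ 0.69751503, -0.2531685 ,  0.16117437]), np.float64(0.0003955999953559922)) [ 0.74869264 -0.28739908  0.016     ] [ 0.54087551 -0.35974707  0.016     ]
rack [0.64977476 0.17913327 0.05      ]
rack [0.59621779 0.17458065 0.05      ]
rack [0.57203623 0.33797758 0.05      ]
rim [ 0.66133303 -0.19559908  0.12      ]
rim [ 0.64989951 -0.29687602  0.12      ]
rim [ 0.5824581  -0.28886505  0.12      ]
rim [ 0.59449713 -0.18708271  0.12      ]
```

```bash
cat > go.py <<'E'
from h import *
def go(pos,yaw,say=True):
    """tool-frame moves: shift first with current orientation, then turn to upright at yaw(deg)"""
    s=telemetry.read_state();r=rot(s['tcp_rot'])
    d=r.inv().apply(np.array(pos)-s['tcp_pos'])
    y=np.radians(yaw);Rt=R.from_matrix(np.array([[np.cos(y),np.sin(y),0],[np.sin(y),-np.cos(y),0],[0,0,-1]]))
    t=(r.inv()*Rt).as_rotvec(degrees=True)
    x=r.as_matrix()[:,0]
    print('t',round(s['time'],2),'pos',s['tcp_pos'].round(4),'yaw',round(np.degrees(np.arctan2(x[1],x[0])),2),'tilt',r.as_matrix()[:,2].round(4),'w',round(s['gripper_width'],4),'F',s['wrist_force'].round(1),'q',s['joint_positions'].round(2))
    print('shift mm',(d*1000).round(1),'turn',t.round(2))
def camtool():
    s=telemetry.read_state();r=rot(s['tcp_rot']);c=read_camera('wrist')
    print(r.inv().apply(c['origin']-s['tcp_pos']), (r.inv()*rot(c['orientation'])).as_matrix().round(3))
E
python3 -c "
from go import *
camtool(); go([0.5,-0.1,0.35],100); go([0.60,0.25,0.35],100)"
```

```text
[ 0.0755826  -0.00128722 -0.14657663] [[ 0.     0.961  0.278]
 [ 1.    -0.    -0.   ]
 [-0.     0.278 -0.961]]
t 0.3 pos [ 0.1629 -0.6032  0.2375] yaw 15.11 tilt [-2.e-04  5.e-04 -1.e+00] w 0.0918 F [ 0.2 -0.9 -0.3] q [ 1.2   0.43  0.02  1.57 -0.01  1.13 -0.08]
shift mm [ 456.6 -398.  -112.3] turn [-3.000e-02 -2.000e-02 -8.489e+01]
t 0.3 pos [ 0.1629 -0.6032  0.2375] yaw 15.11 tilt [-2.e-04  5.e-04 -1.e+00] w 0.0918 F [ 0.2 -0.9 -0.3] q [ 1.2   0.43  0.02  1.57 -0.01  1.13 -0.08]
shift mm [ 644.4 -709.9 -112.2] turn [-3.000e-02 -2.000e-02 -8.489e+01]
```

>>> servo_tool:
  commands:
    - [0,0,-0.037,0,0,0]
    - [0,0,-0.037,0,0,0]
    - [0,0,-0.037,0,0,0]
    - [0.03,-0.027,0,0,0,0]
    - [0.03,-0.027,0,0,0,0]
    - [0.03,-0.027,0,0,0,0]
    - [0.03,-0.027,0,0,0,0]
    - [0.03,-0.027,0,0,0,0]
    - [0.03,-0.027,0,0,0,0]
    - [0.03,-0.027,0,0,0,0]
    - [0.03,-0.027,0,0,0,0]
    - [0.03,-0.027,0,0,0,0]
    - [0.03,-0.027,0,0,0,0]
    - [0.03,-0.027,0,0,0,0]
    - [0.03,-0.027,0,0,0,0]
    - [0.03,-0.027,0,0,0,0]
    - [0.03,-0.027,0,0,0,0]
  claw: 0

```text
time: 2.42
tcp_pos: [0.4704, -0.1279, 0.3488]
tcp_rot: [0.0, 0.991, 0.131, 0.0]
wrist_force: [0.7, -0.3, -0.3]
gripper_width: 0.0916
```

```bash
python3 -c "
from go import *
go([0.62,0.22,0.30],100)"
```

```text
t 2.42 pos [ 0.4704 -0.1279  0.3488] yaw 15.1 tilt [ 2.e-04 -3.e-04 -1.e+00] w 0.0916 F [ 0.7 -0.3 -0.3] q [ 0.47  0.16 -0.37  1.69  0.06  1.3  -1.21]
shift mm [ 235.1 -296.9   48.8] turn [ 2.00e-02  1.00e-02 -8.49e+01]
```

>>> servo_tool:
  commands:
    - [0.03,-0.0375,0.006,0,0,0]
    - [0.03,-0.0375,0.006,0,0,0]
    - [0.03,-0.0375,0.006,0,0,0]
    - [0.03,-0.0375,0.006,0,0,0]
    - [0.03,-0.0375,0.006,0,0,0]
    - [0.03,-0.0375,0.006,0,0,0]
    - [0.03,-0.0375,0.006,0,0,0]
    - [0.025,-0.034,0.006,0,0,0]
    - [0,0,0,0,0,-10]
    - [0,0,0,0,0,-10]
    - [0,0,0,0,0,-10]
    - [0,0,0,0,0,-10]
    - [0,0,0,0,0,-10]
    - [0,0,0,0,0,-10]
    - [0,0,0,0,0,-10]
    - [0,0,0,0,0,-10]
    - [0,0,0,0,0,-5]
    - [0,0,0,0,0,0]

```text
time: 4.68
tcp_pos: [0.6195, 0.2183, 0.3004]
tcp_rot: [-0.0, 0.642, 0.766, -0.0]
wrist_force: [-0.3, -0.1, 0.7]
gripper_width: 0.0919
```

```bash
python3 -c "
from go import *
cam('wrist','w1')
go([0.60,0.22,0.30],100)"
```

```text
t 4.72 pos [0.6195 0.2183 0.3005] yaw 99.98 tilt [-3.e-04 -0.e+00 -1.e+00] w 0.0918 F [0.7 0.6 0.8] q [ 0.06  0.57 -0.81  1.34  0.41  1.4  -0.57]
shift mm [  5.  -18.9   0.5] turn [-0.02 -0.   -0.02]
```

View pics/w1.png

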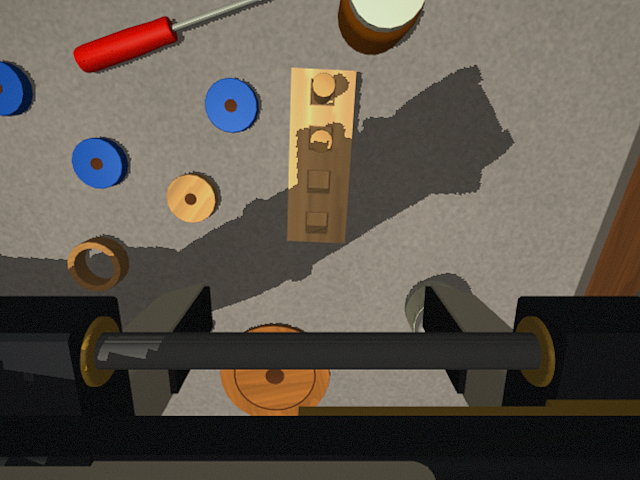

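Run:
```python
from m import *
f=cv2.imread('pics/w1.png')
cv2.imwrite('pics/w1c.png',cv2.resize(f[50:260,250:400],None,fx=4,fy=2.8*4/2.8 if 0 else 2.8*1.4286/1,interpolation=2)[:600]) if 0 else cv2.imwrite('pics/w1c.png',cv2.resize(f[55:195,260:400],None,fx=4,fy=4,interpolation=2))
c=cam('wrist')
for n,p,z in [('rodB',(324,85),.12),('rodA',(321,138),.12),('s3',(317,180),.05),('s4',(316,221),.05),('mid',(190,198),.016),('plate',(275,376),.008),('r1',(291,68),.05),('r2',(361,72),.05),('r3',(345,242),.05),('r4',(288,240),.05)]:
  print(n,onz(c,p,z).round(4))
```

```text
rodB [0.6067 0.324  0.12  ]
rodA [0.6114 0.2848 0.12  ]
s3 [0.6156 0.2425 0.05  ]
s4 [0.6218 0.2012 0.05  ]
mid [0.4832 0.1948 0.016 ]
plate [ 0.607  -0.0166  0.008 ]
r1 [0.5742 0.3396 0.05  ]
r2 [0.6383 0.3474 0.05  ]
r3 [0.6553 0.1844 0.05  ]
r4 [0.5967 0.1763 0.05  ]
```

View pics/w1c.png

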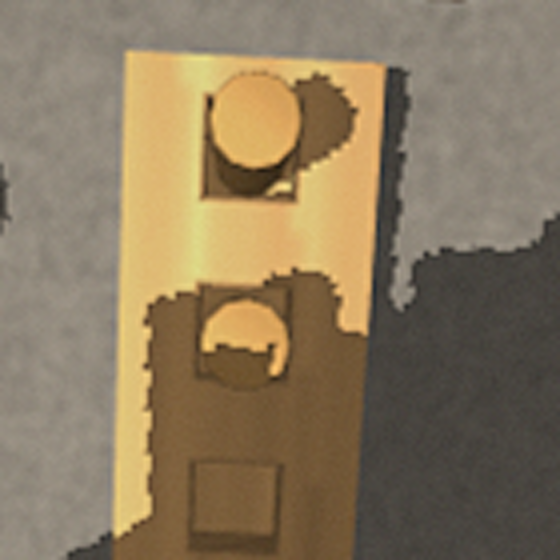

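```bash
python3 -c "
from go import *
go([0.611,0.2825,0.097],98)"
```

```text
t 4.78 pos [0.6195 0.2184 0.3006] yaw 99.97 tilt [-2.e-04 -1.e-04 -1.e+00] w 0.0917 F [-0.7  0.2  0.5] q [ 0.06  0.57 -0.81  1.34  0.41  1.4  -0.57]
shift mm [ 64.6   2.7 203.6] turn [-0.01  0.    1.97]
```

>>> servo_tool:
  commands:
    - [0.0325,0.0015,0,0,0,0]
    - [0.0325,0.0015,0,0,0,2]
    - [0,0,0.04,0,0,0]
    - [0,0,0.04,0,0,0]
    - [0,0,0.04,0,0,0]
    - [0,0,0.03,0,0,0]
    - [0,0,0,0,0,0]

```text
time: 5.65
tcp_pos: [0.6099, 0.2819, 0.1484]
tcp_rot: [-0.001, 0.656, 0.755, -0.002]
wrist_force: [-0.0, 0.1, 1.9]
gripper_width: 0.0919
```

```bash
python3 -c "
from go import *
cam('wrist','w2');cam('scene','s3')
go([0.611,0.2825,0.097],98)"
```

```text
t 5.75 pos [0.6113 0.2835 0.1518] yaw 98.07 tilt [ 7.e-04  6.e-04 -1.e+00] w 0.0917 F [ 0.9 -0.2  2.2] q [-0.06  0.71 -0.75  1.5   0.51  1.14 -0.77]
shift mm [-1.  -0.5 54.8] turn [ 0.05 -0.03  0.07]
```

View pics/w2.png

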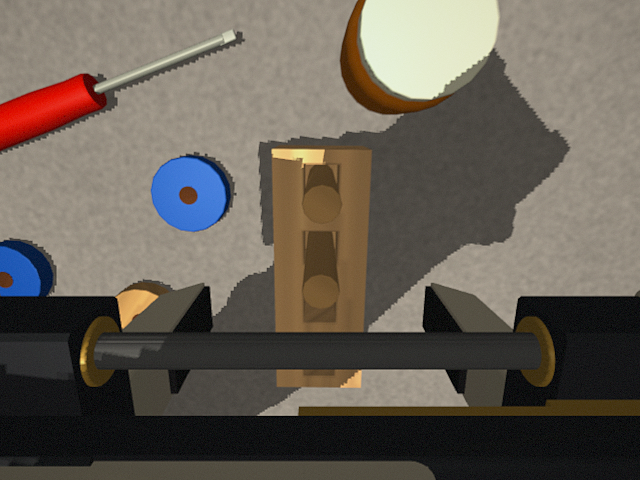

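View pics/s3.png

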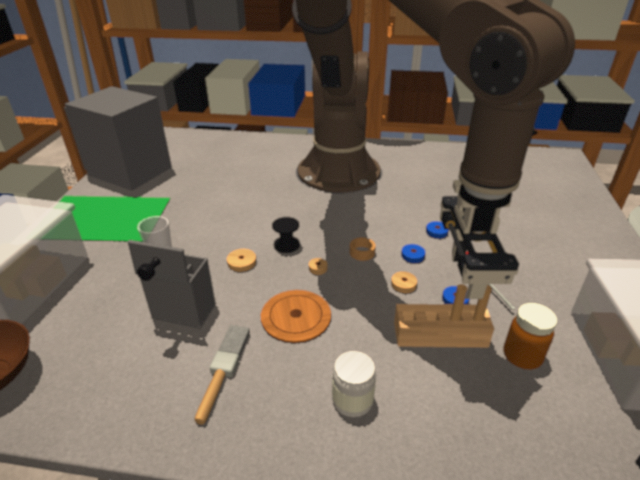

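```bash
python3 -c "
from go import *
c=cam('wrist')
print(onz(c,(321.5,203),.12),onz(c,(320.5,291),.12))
go([0.611,0.2825,0.097],98)"
```

```text
[0.60781017 0.32608267 0.12      ] [0.61351572 0.28340731 0.12      ]
t 5.8 pos [0.6117 0.2838 0.1524] yaw 98.07 tilt [ 0.0018  0.0013 -1.    ] w 0.0917 F [1.3 0.4 0.2] q [-0.06  0.71 -0.76  1.5   0.51  1.14 -0.77]
shift mm [-1.2 -1.  55.4] turn [ 0.11 -0.06  0.07]
```

>>> servo_tool:
  commands:
    - [0,0.001,0.02,0,0,0]
    - [0,0,0.02,0,0,0]
    - [0,0,0.015,0,0,0]
    - [0,0,0,0,0,0]
    - [0,0,0,0,0,0]

```text
time: 6.42
tcp_pos: [0.6121, 0.2835, 0.096]
tcp_rot: [-0.0, 0.655, 0.755, 0.0]
wrist_force: [0.3, -1.0, 0.3]
gripper_width: 0.0921
```

>>> servo_tool:
  commands:
    - [0,0,0,0,0,0]
    - [0,0,0,0,0,0]
    - [0,0,0,0,0,0]
    - [0,0,0,0,0,0]
    - [0,0,0,0,0,0]
    - [0,0,0,0,0,0]
    - [0,0,0,0,0,0]
    - [0,0,0,0,0,0]
  claw: 1
  grip_force: 20

```text
time: 7.42
tcp_pos: [0.612, 0.2831, 0.0957]
tcp_rot: [0.0, 0.655, 0.755, -0.0]
wrist_force: [1.0, -0.5, -1.0]
gripper_width: 0.0173
```

>>> servo_tool:
  commands:
    - [0,0,-0.02,0,0,0]
    - [0,0,-0.03,0,0,0]
    - [0,0,-0.035,0,0,0]
    - [0,0,-0.035,0,0,0]
    - [0,0,-0.035,0,0,0]
    - [0,0,0,0,0,0]

```text
time: 8.18
tcp_pos: [0.6129, 0.2848, 0.2556]
tcp_rot: [0.001, 0.655, 0.755, 0.003]
wrist_force: [0.1, -0.3, -0.1]
gripper_width: 0.0176
```

```bash
python3 -c "
from go import *
cam('scene','s4')
go([0.59,-0.20,0.25],174)"
```

```text
t 8.22 pos [0.6124 0.2839 0.2534] yaw 98.12 tilt [ 0.0032  0.0018 -1.    ] w 0.0173 F [ 0.   0.3 -1.5] q [-0.05  0.63 -0.79  1.37  0.45  1.32 -0.71]
shift mm [-475.9  -90.5    2.5] turn [ 2.200e-01  7.000e-02 -7.588e+01]
```

View pics/s4.png

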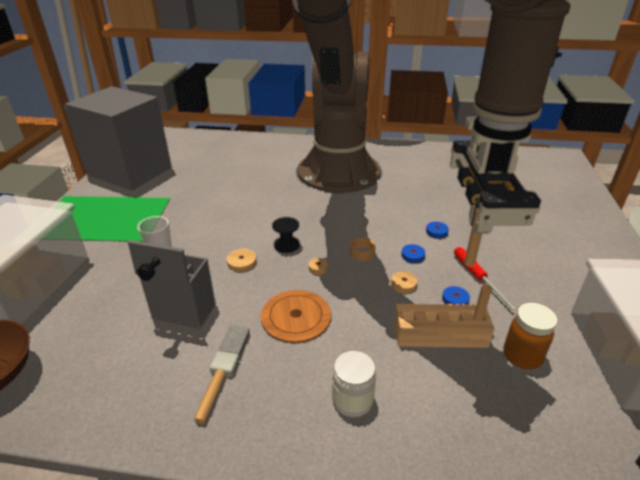

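```bash
python3 -c "
from go import *
go([0.51,-0.24,0.25],-6.4)"
```

```text
t 8.22 pos [0.6124 0.2839 0.2534] yaw 98.12 tilt [ 0.0032  0.0018 -1.    ] w 0.0173 F [ 0.   0.3 -1.5] q [-0.05  0.63 -0.79  1.37  0.45  1.32 -0.71]
shift mm [-504.2 -175.4    2.1] turn [ 7.0000e-02 -2.3000e-01  1.0452e+02]
```

>>> servo_tool:
  commands:
    - [-0.036,-0.0125,0,0,0,0]
    - [-0.036,-0.0125,0,0,0,0]
    - [-0.036,-0.0125,0,0,0,0]
    - [-0.036,-0.0125,0,0,0,0]
    - [-0.036,-0.0125,0,0,0,0]
    - [-0.036,-0.0125,0,0,0,0]
    - [-0.036,-0.0125,0,0,0,0]
    - [-0.036,-0.0125,0,0,0,0]
    - [-0.036,-0.0125,0,0,0,0]
    - [-0.036,-0.0125,0,0,0,0]
    - [-0.036,-0.0125,0,0,0,0]
    - [-0.036,-0.0125,0,0,0,0]
    - [-0.036,-0.0125,0,0,0,0]
    - [-0.036,-0.0125,0,0,0,0]

```text
time: 9.98
tcp_pos: [0.5089, -0.2416, 0.2503]
tcp_rot: [-0.001, 0.655, 0.755, -0.0]
wrist_force: [0.8, 0.3, -1.8]
gripper_width: 0.0173
```

>>> servo_tool:
  commands:
    - [0,0,0,0,0,9.5]
    - [0,0,0,0,0,9.5]
    - [0,0,0,0,0,9.5]
    - [0,0,0,0,0,9.5]
    - [0,0,0,0,0,9.5]
    - [0,0,0,0,0,9.5]
    - [0,0,0,0,0,9.5]
    - [0,0,0,0,0,9.5]
    - [0,0,0,0,0,9.5]
    - [0,0,0,0,0,9.5]
    - [0,0,0,0,0,9.5]
    - [0,0,0,0,0,0]

```text
time: 11.48
tcp_pos: [0.5094, -0.2402, 0.2503]
tcp_rot: [-0.0, 0.998, -0.055, -0.001]
wrist_force: [-0.2, 0.8, -0.6]
gripper_width: 0.0179
```

```bash
python3 -c "
from go import *
cam('wrist','w5')
go([0.51,-0.24,0.25],-6.4)"
```

```text
t 11.53 pos [ 0.5095 -0.2402  0.2504] yaw -6.16 tilt [-8.e-04  1.e-04 -1.e+00] w 0.0176 F [-0.4 -0.4  0.5] q [ 0.65  0.36 -0.41  1.68  0.16  1.13 -1.48]
shift mm [ 0.4 -0.3  0.4] turn [-0.    0.05  0.24]
```

View pics/w5.png

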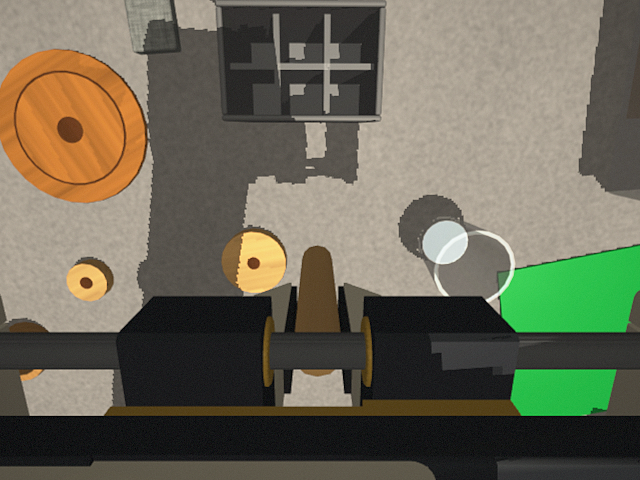

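Run:
```python
from go import *
c=cam('wrist');f=c['frame']
cv2.imwrite('pics/w5c.png',cv2.resize(f[0:140,200:400],None,fx=4,fy=4,interpolation=2))
for n,p,z in [('fl',(222,121),.12),('fr',(381,120),.12),('rr',(385,3),.12),('rl',(216,3),.12),('d+',(279,66),.102),('d-',(327,66.5),.102)]: print(n,onz(c,p,z).round(4))
for z in (.165,.17): print('foot',onz(c,(317,260),z).round(4))
```

```text
fl [ 0.594  -0.1844  0.12  ]
fr [ 0.5833 -0.2895  0.12  ]
rr [ 0.652  -0.2963  0.12  ]
rl [ 0.6631 -0.1927  0.12  ]
d+ [ 0.6259 -0.2252  0.102 ]
d- [ 0.6221 -0.2578  0.102 ]
foot [ 0.5055 -0.2383  0.165 ]
foot [ 0.5072 -0.2385  0.17  ]
```

View pics/w5c.png

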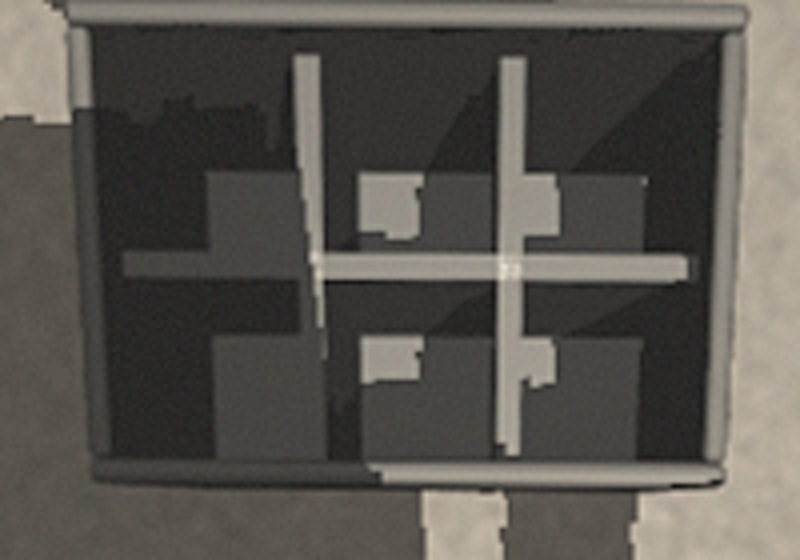

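```bash
python3 -c "
from go import *
go([0.6115,-0.2054,0.15],-6.1)"
```

```text
t 11.57 pos [ 0.5096 -0.2403  0.2505] yaw -6.15 tilt [-7.e-04  2.e-04 -1.e+00] w 0.0174 F [ 0.  -0.4 -0.1] q [ 0.65  0.36 -0.41  1.68  0.16  1.13 -1.48]
shift mm [ 97.6 -45.6 100.4] turn [-0.01  0.04 -0.05]
```

>>> servo_tool:
  commands:
    - [0.025,-0.0115,0,0,0,0]
    - [0.025,-0.0115,0,0,0,0]
    - [0.025,-0.0115,0,0,0,0]
    - [0.0226,-0.0111,0,0,0,0]
    - [0,0,0.005,0,0,0]
    - [0,0,0,0,0,0]

```text
time: 12.32
tcp_pos: [0.6109, -0.2064, 0.2448]
tcp_rot: [-0.0, 0.998, -0.055, -0.001]
wrist_force: [0.0, -0.3, -0.4]
gripper_width: 0.0176
```

```bash
python3 -c "
from go import *
cam('wrist','w6')
s=cam('scene')['frame'];cv2.imwrite('pics/s6.png',cv2.resize(s[100:350,60:310],None,fx=2.4,fy=2.4))
go([0.6115,-0.2054,0.15],-6.1)"
```

```text
t 12.43 pos [ 0.611  -0.2068  0.2456] yaw -6.4 tilt [-8.e-04 -4.e-04 -1.e+00] w 0.0174 F [ 0.2  0.5 -0.8] q [ 0.5   0.5  -0.4   1.48  0.2   1.2  -1.61]
shift mm [ 0.4 -1.5 95.6] turn [ 0.03  0.04 -0.3 ]
```

View pics/w6.png

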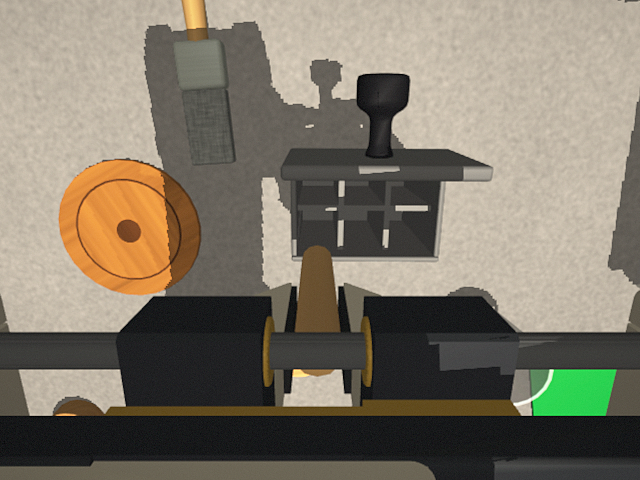

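View pics/s6.png

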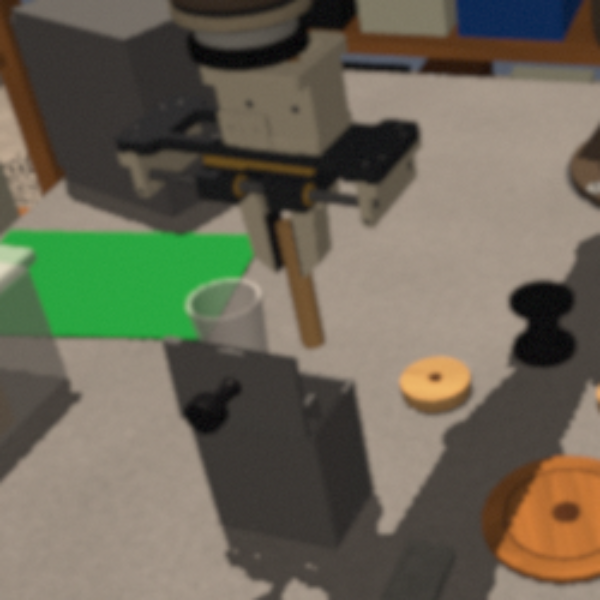

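>>> servo_tool:
  commands:
    - [0.001,-0.0015,0.02,0,0,0]
    - [0,0,0.02,0,0,0]
    - [0,0,0.01,0,0,0]
    - [0,0,0,0,0,0]

```text
time: 12.92
tcp_pos: [0.6125, -0.205, 0.1954]
tcp_rot: [0.0, 0.998, -0.056, -0.001]
wrist_force: [0.1, 0.3, -0.6]
gripper_width: 0.0175
```

```bash
python3 -c "
from go import *
c=cam('wrist','w7')
print(proj(c,[.6105,-.2054,.11]),proj(c,[.594,-.1844,.12]))
go([0.6115,-0.2054,0.15],-6.1)"
```

```text
[320.31380576 256.49379428] [288.72940462 291.33028567]
t 12.97 pos [ 0.613  -0.205   0.1962] yaw -6.41 tilt [ 2.e-04 -2.e-04 -1.e+00] w 0.0178 F [ 0.3 -0.5  0.5] q [ 0.5   0.54 -0.39  1.54  0.22  1.1  -1.63]
shift mm [-1.5  0.6 46.2] turn [ 0.01 -0.01 -0.31]
```

View pics/w7.png

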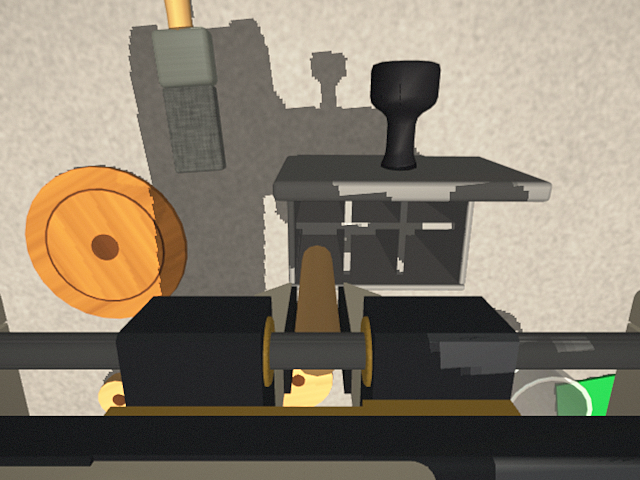

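>>> servo_tool:
  commands:
    - [0,0.0015,0.012,0,0,0]
    - [0,0,0.012,0,0,0]
    - [0,0,0.012,0,0,0]
    - [0,0,0.01,0,0,0]
    - [0,0,0,0,0,0]
    - [0,0,0,0,0,0]

```text
time: 13.72
tcp_pos: [0.6132, -0.2061, 0.15]
tcp_rot: [0.0, 0.998, -0.056, 0.0]
wrist_force: [-0.5, 0.6, -0.7]
gripper_width: 0.0177
```

```bash
python3 -c "
from go import *
s=cam('scene')['frame'];cv2.imwrite('pics/s8.png',cv2.resize(s[100:350,60:310],None,fx=2.4,fy=2.4))
c=cam('wrist','w8')
go([0.6115,-0.2054,0.15],-6.1)"
```

```text
t 13.82 pos [ 0.6133 -0.2061  0.1502] yaw -6.39 tilt [ 9.e-04 -2.e-04 -1.e+00] w 0.018 F [-0.8  0.5  0.1] q [ 0.49  0.58 -0.38  1.59  0.24  1.02 -1.65]
shift mm [-1.9 -0.5  0.2] turn [ 0.01 -0.05 -0.29]
```

View pics/w8.png

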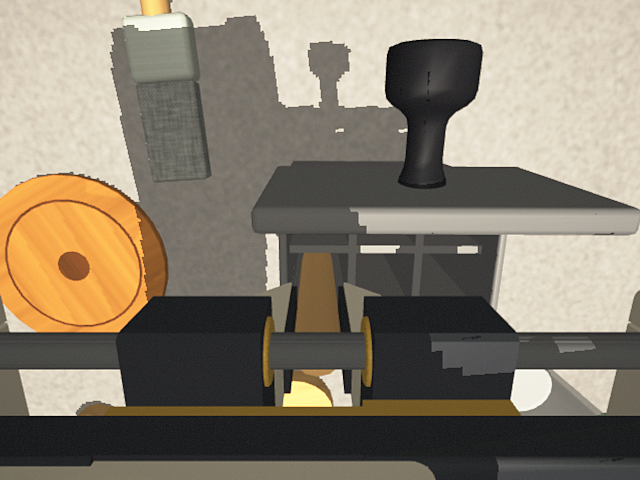

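View pics/s8.png

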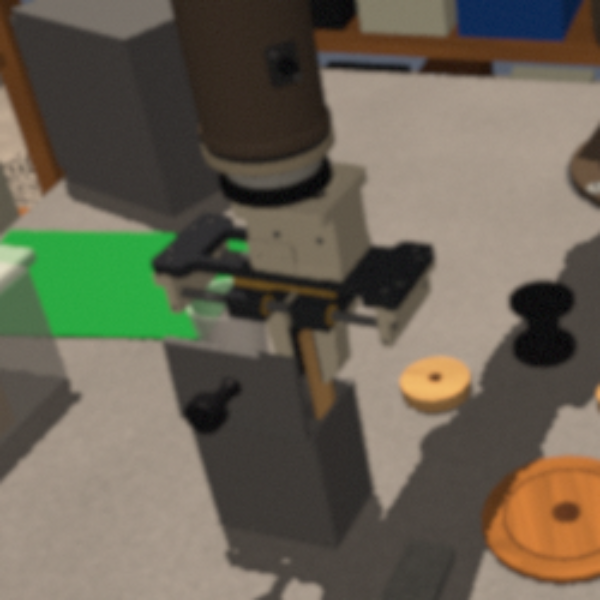

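>>> servo_tool:
  commands:
    - [0,0,0,0,0,0]
    - [0,0,0,0,0,0]
    - [0,0,0,0,0,0]
    - [0,0,0,0,0,0]
    - [0,0,0,0,0,0]
    - [0,0,-0.02,0,0,0]
    - [0,0,-0.03,0,0,0]
    - [0,0,-0.04,0,0,0]
    - [0,0,-0.03,0,0,0]
    - [0,0,0,0,0,0]
  claw: 0.4

```text
time: 15.08
tcp_pos: [0.6143, -0.2062, 0.2726]
tcp_rot: [0.0, 0.998, -0.056, 0.002]
wrist_force: [1.1, 0.8, -0.1]
gripper_width: 0.055
```

```bash
python3 -c "
from go import *
c=cam('wrist','w9')
go([0.609,0.32,0.26],98)"
```

```text
t 15.12 pos [ 0.6134 -0.2061  0.2707] yaw -6.39 tilt [ 2.e-03 -7.e-04 -1.e+00] w 0.055 F [-0.   0.6 -0.3] q [ 0.5   0.48 -0.4   1.44  0.19  1.25 -1.6 ]
shift mm [ -62.9 -522.4   10.3] turn [ 1.2000e-01 -6.0000e-02 -1.0439e+02]
```

View pics/w9.png

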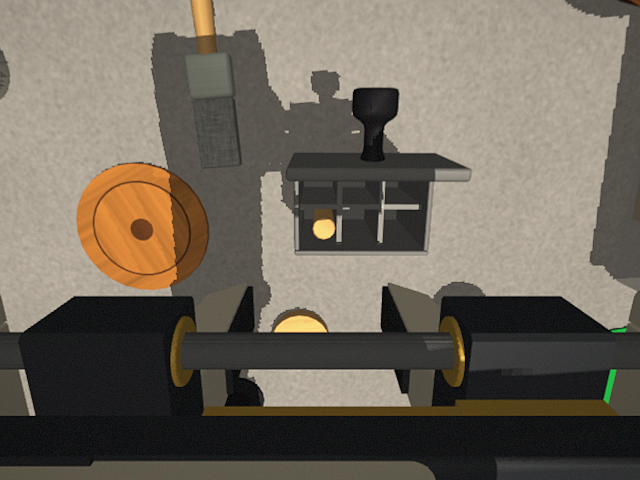

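>>> servo_tool:
  commands:
    - [-0.004,-0.035,0,0,0,0]
    - [-0.004,-0.035,0,0,0,0]
    - [-0.004,-0.035,0,0,0,0]
    - [-0.004,-0.035,0,0,0,0]
    - [-0.004,-0.035,0,0,0,0]
    - [-0.004,-0.035,0,0,0,0]
    - [-0.004,-0.035,0,0,0,0]
    - [-0.004,-0.035,0,0,0,0]
    - [-0.004,-0.035,0,0,0,0]
    - [-0.004,-0.035,0,0,0,0]
    - [-0.004,-0.035,0,0,0,0]
    - [-0.004,-0.035,0,0,0,0]
    - [-0.004,-0.035,0,0,0,0]
    - [-0.006,-0.034,0,0,0,0]
    - [-0.005,-0.033,0,0,0,0]
  claw: 0

```text
time: 17.0
tcp_pos: [0.6078, 0.3205, 0.268]
tcp_rot: [0.001, 0.998, -0.056, -0.001]
wrist_force: [1.1, -0.5, 0.9]
gripper_width: 0.092
```

>>> servo_tool:
  commands:
    - [0,0,0,0,0,-9.5]
    - [0,0,0,0,0,-9.5]
    - [0,0,0,0,0,-9.5]
    - [0,0,0,0,0,-9.5]
    - [0,0,0,0,0,-9.5]
    - [0,0,0,0,0,-9.5]
    - [0,0,0,0,0,-9.5]
    - [0,0,0,0,0,-9.5]
    - [0,0,0,0,0,-9.5]
    - [0,0,0,0,0,-9.5]
    - [0,0,0,0,0,-9.5]
    - [0,0,0,0,0,0]

```text
time: 18.5
tcp_pos: [0.6081, 0.3193, 0.2681]
tcp_rot: [-0.001, 0.656, 0.755, -0.001]
wrist_force: [0.2, 1.0, -0.5]
gripper_width: 0.0916
```

```bash
python3 -c "
from go import *
c=cam('wrist','w10')
print(proj(c,[.608,.325,.12]))
go([0.608,0.325,0.096],98)"
```

```text
[317.89665998 222.43818569]
t 18.55 pos [0.6082 0.3193 0.2684] yaw 97.91 tilt [-1.7e-03 -6.0e-04 -1.0e+00] w 0.0918 F [ 0.5  0.1 -0.5] q [-0.07  0.67 -0.89  1.3   0.51  1.4  -0.8 ]
shift mm [  5.7   0.9 172.4] turn [-0.1   0.02 -0.09]
```

View pics/w10.png

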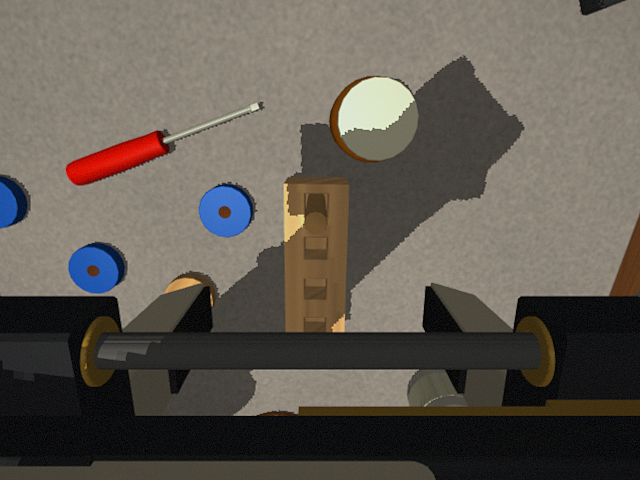

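>>> servo_tool:
  commands:
    - [0.006,0,0,0,0,0]
    - [0,0,0.035,0,0,0]
    - [0,0,0.035,0,0,0]
    - [0,0,0.035,0,0,0]
    - [0,0,0.03,0,0,0]
    - [0,0,0.02,0,0,0]
    - [0,0,0.0175,0,0,0]
    - [0,0,0,0,0,0]
    - [0,0,0,0,0,0]

```text
time: 19.68
tcp_pos: [0.608, 0.3261, 0.0982]
tcp_rot: [0.0, 0.655, 0.755, 0.001]
wrist_force: [0.2, 0.8, 0.3]
gripper_width: 0.0919
```

>>> servo_tool:
  commands:
    - [0,0,0,0,0,0]
    - [0,0,0,0,0,0]
    - [0,0,0,0,0,0]
    - [0,0,0,0,0,0]
    - [0,0,0,0,0,0]
    - [0,0,0,0,0,0]
    - [0,0,0,0,0,0]
    - [0,0,0,0,0,0]
  claw: 1
  grip_force: 20

```text
time: 20.68
tcp_pos: [0.6076, 0.3256, 0.0972]
tcp_rot: [-0.0, 0.655, 0.755, -0.0]
wrist_force: [0.5, 0.5, 0.1]
gripper_width: 0.0175
```

>>> servo_tool:
  commands:
    - [0,0,-0.02,0,0,0]
    - [0,0,-0.03,0,0,0]
    - [0,0,-0.035,0,0,0]
    - [0,0,-0.035,0,0,0]
    - [0,0,-0.035,0,0,0]
    - [0,0,0,0,0,0]

```text
time: 21.42
tcp_pos: [0.6082, 0.3273, 0.2572]
tcp_rot: [0.001, 0.655, 0.755, 0.003]
wrist_force: [0.1, 0.2, -0.5]
gripper_width: 0.0178
```

```bash
python3 -c "
from go import *
s=cam('scene')['frame'];cv2.imwrite('pics/s11.png',s)
go([0.56,-0.25,0.255],-6.4)"
```

```text
t 21.48 pos [0.6078 0.3264 0.2549] yaw 98.13 tilt [ 0.0029  0.002  -1.    ] w 0.0174 F [ 0.1 -1.  -1.3] q [-0.08  0.68 -0.89  1.32  0.52  1.37 -0.81]
shift mm [-563.9 -128.8   -1.4] turn [ 5.0000e-02 -2.3000e-01  1.0453e+02]
```

View pics/s11.png

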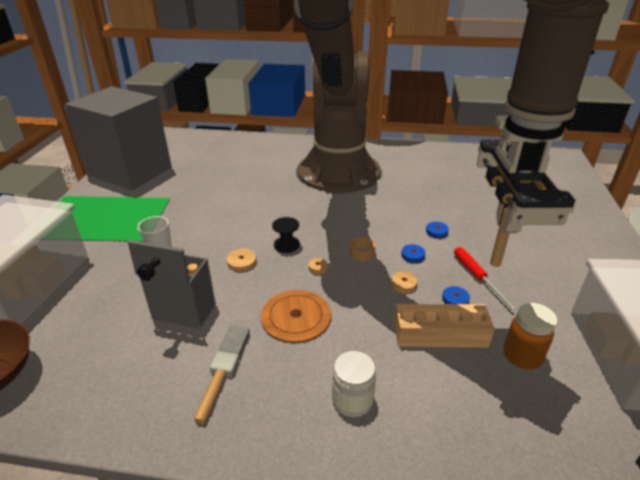

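>>> servo_tool:
  commands:
    - [-0.0376,-0.0086,0,0,0,0]
    - [-0.0376,-0.0086,0,0,0,0]
    - [-0.0376,-0.0086,0,0,0,0]
    - [-0.0376,-0.0086,0,0,0,0]
    - [-0.0376,-0.0086,0,0,0,0]
    - [-0.0376,-0.0086,0,0,0,0]
    - [-0.0376,-0.0086,0,0,0,0]
    - [-0.0376,-0.0086,0,0,0,0]
    - [-0.0376,-0.0086,0,0,0,0]
    - [-0.0376,-0.0086,0,0,0,0]
    - [-0.0376,-0.0086,0,0,0,0]
    - [-0.0376,-0.0086,0,0,0,0]
    - [-0.0376,-0.0086,0,0,0,0]
    - [-0.0376,-0.0086,0,0,0,0]
    - [-0.0376,-0.0086,0,0,0,0]

```text
time: 23.35
tcp_pos: [0.5586, -0.2522, 0.2517]
tcp_rot: [-0.001, 0.655, 0.755, -0.0]
wrist_force: [0.0, -0.3, -0.6]
gripper_width: 0.0177
```

>>> servo_tool:
  commands:
    - [0,0,0,0,0,9.5]
    - [0,0,0,0,0,9.5]
    - [0,0,0,0,0,9.5]
    - [0,0,0,0,0,9.5]
    - [0,0,0,0,0,9.5]
    - [0,0,0,0,0,9.5]
    - [0,0,0,0,0,9.5]
    - [0,0,0,0,0,9.5]
    - [0,0,0,0,0,9.5]
    - [0,0,0,0,0,9.5]
    - [0,0,0,0,0,9.5]
    - [0,0,0,0,0,0]

```text
time: 24.85
tcp_pos: [0.559, -0.2507, 0.2518]
tcp_rot: [-0.0, 0.998, -0.055, -0.001]
wrist_force: [-0.4, -0.6, 0.3]
gripper_width: 0.0174
```

```bash
python3 -c "
from go import *
go([0.606,-0.274,0.20],-6.1)"
```

```text
t 24.85 pos [ 0.559  -0.2507  0.2518] yaw -6.32 tilt [-1.1e-03  1.0e-04 -1.0e+00] w 0.0174 F [-0.4 -0.6  0.3] q [ 0.68  0.46 -0.51  1.55  0.24  1.2  -1.55]
shift mm [49.3 18.  51.8] turn [ 0.    0.06 -0.22]
```

>>> servo_tool:
  commands:
    - [0.025,0.009,0,0,0,0]
    - [0.0243,0.009,0,0,0,0]
    - [0,0,0,0,0,0]
    - [0,0,0.02,0,0,0]
    - [0,0,0.02,0,0,0]
    - [0,0,0.012,0,0,0]
    - [0,0,0,0,0,0]

```text
time: 25.72
tcp_pos: [0.6056, -0.2741, 0.1995]
tcp_rot: [-0.0, 0.998, -0.055, -0.001]
wrist_force: [-0.8, 0.1, 1.6]
gripper_width: 0.0177
```

```bash
python3 -c "
from go import *
c=cam('wrist','w12')
print(proj(c,[.6033,-.2730,.11]))
go([0.606,-0.274,0.15],-6.1)"
```

```text
[317.95859233 255.06848851]
t 25.77 pos [ 0.6062 -0.2742  0.2004] yaw -6.34 tilt [-3.e-04  2.e-04 -1.e+00] w 0.0173 F [-0.3 -0.1 -0.1] q [ 0.65  0.58 -0.48  1.48  0.28  1.15 -1.57]
shift mm [-0.2 -0.2 50.4] turn [-0.01  0.02 -0.24]
```

View pics/w12.png

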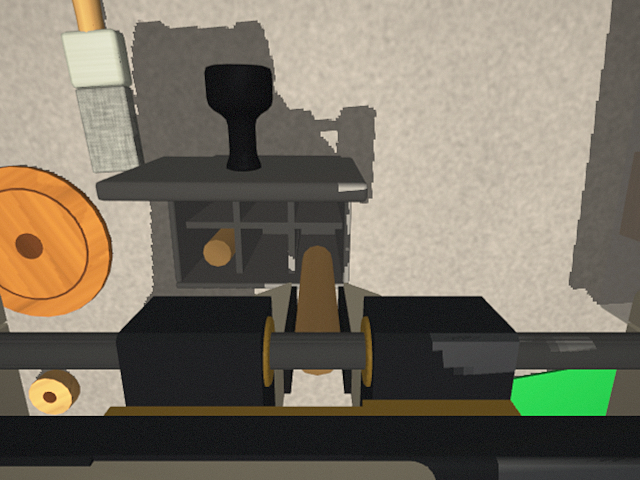

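>>> servo_tool:
  commands:
    - [0,0,0.015,0,0,0]
    - [0,0,0.015,0,0,0]
    - [0,0,0.012,0,0,0]
    - [0,0,0.008,0,0,0]
    - [0,0,0,0,0,0]
    - [0,0,0,0,0,0]

```text
time: 26.52
tcp_pos: [0.6067, -0.2744, 0.1506]
tcp_rot: [0.0, 0.998, -0.056, 0.0]
wrist_force: [0.8, 0.5, 0.6]
gripper_width: 0.0177
```

>>> servo_tool:
  commands:
    - [0,0,0,0,0,0]
    - [0,0,0,0,0,0]
    - [0,0,0,0,0,0]
    - [0,0,0,0,0,0]
    - [0,0,0,0,0,0]
    - [0,0,-0.02,0,0,0]
    - [0,0,-0.03,0,0,0]
    - [0,0,-0.04,0,0,0]
    - [0,0,-0.04,0,0,0]
    - [0,0,0,0,0,0]
  claw: 0.4

```text
time: 27.78
tcp_pos: [0.6084, -0.2744, 0.2857]
tcp_rot: [0.001, 0.998, -0.056, 0.004]
wrist_force: [-0.2, 0.7, -0.4]
gripper_width: 0.0549
```

```bash
python3 -c "
from go import *
c=cam('wrist','w13')
go([0.606,-0.274,0.15],-6.1)"
```

```text
t 27.82 pos [ 0.6074 -0.2743  0.2833] yaw -6.39 tilt [ 0.0042 -0.0015 -1.    ] w 0.0549 F [-0.1  1.  -0.4] q [ 0.65  0.52 -0.5   1.37  0.25  1.31 -1.54]
shift mm [ -2.   -0.3 133.3] turn [ 0.06 -0.25 -0.29]
```

View pics/w13.png

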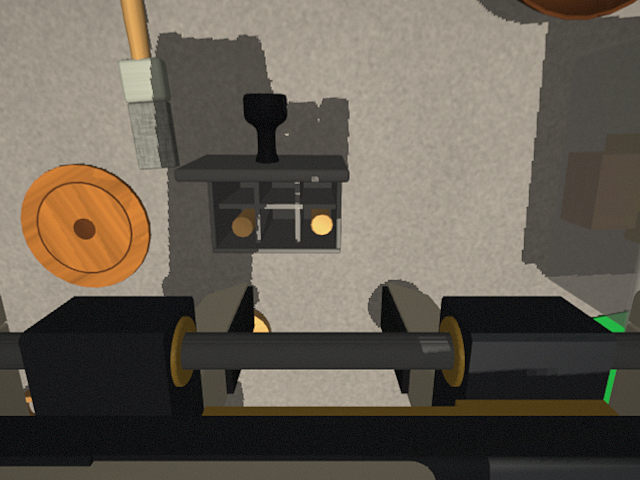

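```bash
python3 -c "
from go import *
go([0.738,-0.253,0.27],-6.1)"
```

```text
t 27.82 pos [ 0.6074 -0.2743  0.2833] yaw -6.39 tilt [ 0.0042 -0.0015 -1.    ] w 0.0549 F [-0.1  1.  -0.4] q [ 0.65  0.52 -0.5   1.37  0.25  1.31 -1.54]
shift mm [127.4 -35.8  13.8] turn [ 0.06 -0.25 -0.29]
```

>>> servo_tool:
  commands:
    - [0.026,-0.007,0.002,0,0,0]
    - [0.026,-0.007,0.002,0,0,0]
    - [0.026,-0.007,0.002,0,0,0]
    - [0.026,-0.007,0.002,0,0,0]
    - [0.0235,-0.007,0.002,0,0,0]
    - [0,0,0,0,0,0]
    - [0,0,0,0,0,0]
  claw: 1

```text
time: 28.7
tcp_pos: [0.7364, -0.2539, 0.2697]
tcp_rot: [0.0, 0.998, -0.056, -0.001]
wrist_force: [-0.4, -0.6, 0.5]
gripper_width: 0.0005
```

Run:
```python
from go import *
t=cam('top');s=cam('scene')
cv2.imwrite('pics/t14.png',cv2.resize(t['frame'][100:250,340:500],None,fx=4,fy=4))
cv2.imwrite('pics/s14.png',cv2.resize(s['frame'][100:350,60:310],None,fx=2.4,fy=2.4))
go([0.738,-0.253,0.158],-6.1)
```

```text
t 28.8 pos [ 0.7363 -0.2544  0.2705] yaw -6.43 tilt [-3.e-04 -5.e-04 -1.e+00] w 0.0005 F [ 0.8 -0.1  0. ] q [ 0.47  0.73 -0.46  1.02  0.3   1.45 -1.6 ]
shift mm [  1.6  -1.7 112.5] turn [ 0.03  0.01 -0.33]
```

View pics/s14.png

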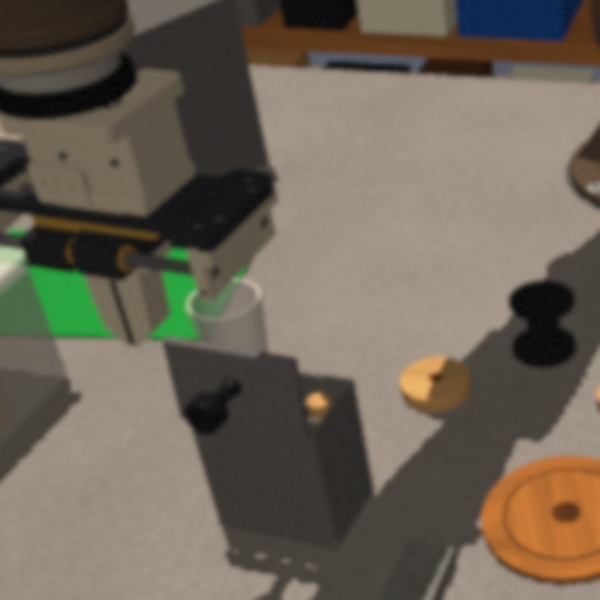

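View pics/t14.png

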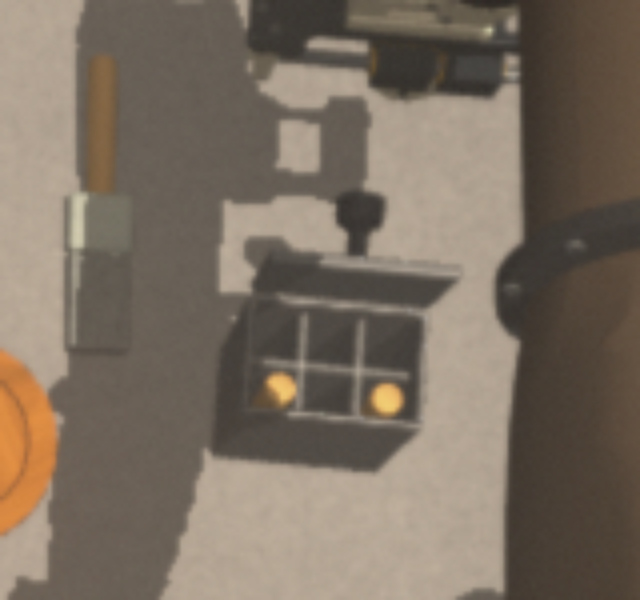

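>>> servo_tool:
  commands:
    - [0.004,0,0.025,0,0,0]
    - [0,0,0.025,0,0,0]
    - [0,0,0.025,0,0,0]
    - [0,0,0.02,0,0,0]
    - [0,0,0.016,0,0,0]
    - [0,0,0,0,0,0]
    - [0,0,0,0,0,0]

```text
time: 29.68
tcp_pos: [0.7415, -0.2543, 0.1602]
tcp_rot: [0.0, 0.998, -0.056, 0.001]
wrist_force: [-0.5, -0.1, 0.2]
gripper_width: 0.0002
```

Run:
```python
from go import *
t=cam('top');s=cam('scene')
cv2.imwrite('pics/s15.png',cv2.resize(s['frame'][150:350,60:310],None,fx=3,fy=3))
go([0.64,-0.243,0.158],-6.1)
```

```text
t 29.77 pos [ 0.7416 -0.2542  0.1605] yaw -6.39 tilt [ 1.8e-03 -4.0e-04 -1.0e+00] w 0.0003 F [ 0.3  0.3 -0.5] q [ 0.48  0.8  -0.45  1.16  0.33  1.25 -1.63]
shift mm [-102.3    0.2    2.3] turn [ 0.01 -0.1  -0.29]
```

View pics/s15.png

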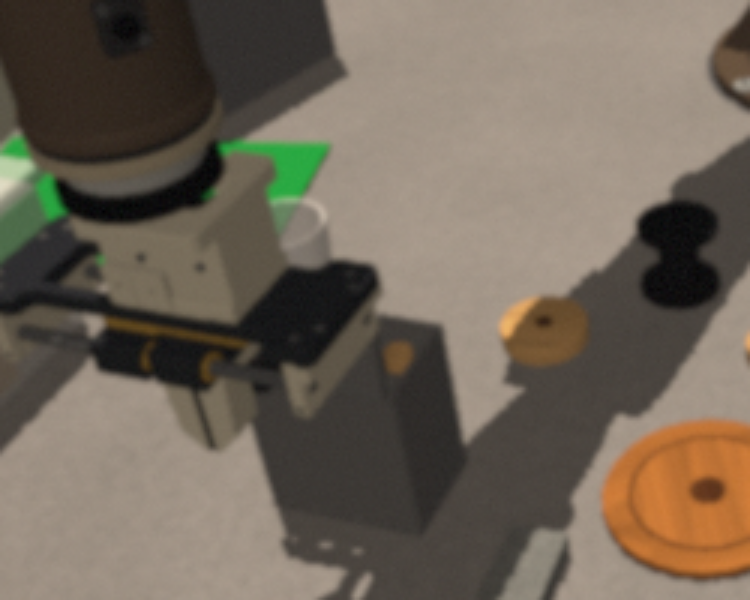

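>>> servo_tool:
  commands:
    - [-0.005,0,0,0,0,0]
    - [-0.005,0,0,0,0,0]
    - [-0.005,0,0,0,0,0]
    - [-0.004,0,0,0,0,0]
    - [-0.003,0,0,0,0,0]
    - [-0.003,0,0,0,0,0]
    - [-0.003,0,0,0,0,0]

```text
time: 30.65
tcp_pos: [0.7167, -0.2516, 0.1618]
tcp_rot: [0.0, 0.998, -0.056, 0.005]
wrist_force: [11.3, -1.3, 7.1]
gripper_width: 0.0004
```

>>> servo_tool:
  commands:
    - [-0.003,0,0,0,0,0]
    - [-0.003,0,0,0,0,0]
    - [-0.003,0,0,0,0,0]

```text
time: 31.02
tcp_pos: [0.7122, -0.251, 0.1658]
tcp_rot: [0.001, 0.998, -0.056, 0.01]
wrist_force: [14.0, -1.9, 12.3]
gripper_width: 0.0003
```

>>> servo_tool:
  commands:
    - [-0.003,0,0.001,0,0,0]
    - [-0.003,0,0.001,0,0,0]
    - [-0.003,0,0.001,0,0,0]
    - [-0.003,0,0,0,0,0]

```text
time: 31.52
tcp_pos: [0.6917, -0.2488, 0.1557]
tcp_rot: [-0.0, 0.998, -0.056, -0.001]
wrist_force: [1.4, 0.4, 1.0]
gripper_width: 0.0004
```

Run:
```python
from go import *
cam('wrist','w16');s=cam('scene')
cv2.imwrite('pics/s16.png',cv2.resize(s['frame'][150:350,60:310],None,fx=3,fy=3))
go([0.64,-0.243,0.158],-6.1)
```

```text
t 31.62 pos [ 0.6914 -0.2487  0.1557] yaw -6.39 tilt [-1.6e-03  2.0e-04 -1.0e+00] w 0.0006 F [0.1 0.8 0.6] q [ 0.53  0.73 -0.46  1.32  0.33  1.17 -1.64]
shift mm [-51.7   0.   -2.2] turn [-0.    0.09 -0.29]
```

View pics/s16.png

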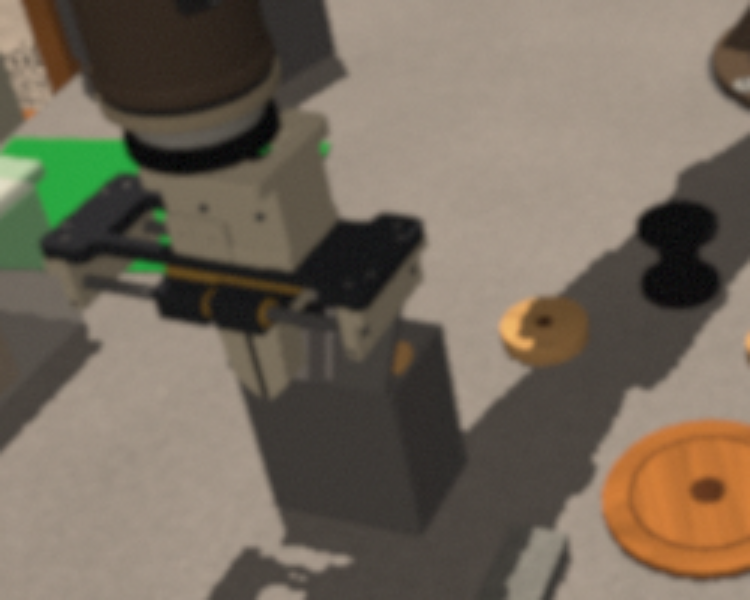

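View pics/w16.png

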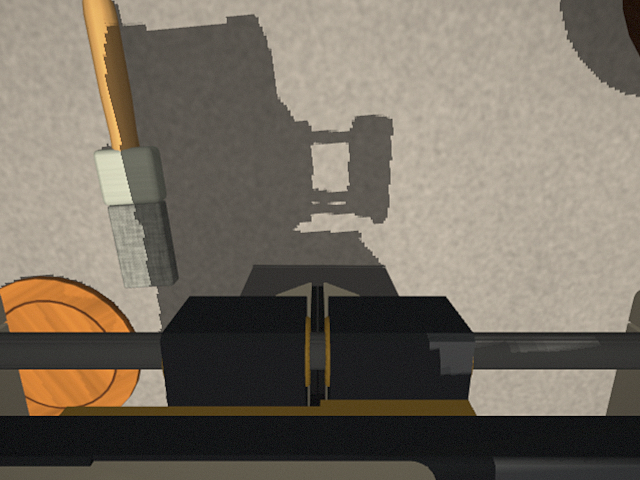

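>>> servo_tool:
  commands:
    - [-0.003,0,0,0,0,0]
    - [-0.003,0,0,0,0,0]
    - [-0.003,0,0,0,0,0]
    - [-0.003,0,0,0,0,0]

```text
time: 32.12
tcp_pos: [0.6801, -0.2473, 0.1562]
tcp_rot: [0.0, 0.998, -0.056, -0.0]
wrist_force: [0.6, 0.5, 0.0]
gripper_width: 0.0003
```

>>> servo_tool:
  commands:
    - [-0.003,0,0,0,0,0]
    - [-0.003,0,0,0,0,0]
    - [-0.003,0,0,0,0,0]

```text
time: 32.5
tcp_pos: [0.6711, -0.2464, 0.1562]
tcp_rot: [0.0, 0.998, -0.056, -0.0]
wrist_force: [0.9, -0.2, 0.6]
gripper_width: 0.0005
```

Run:
```python
from go import *
t=cam('top');s=cam('scene')
cv2.imwrite('pics/s17.png',cv2.resize(s['frame'][200:330,110:270],None,fx=4.5,fy=4.5))
cv2.imwrite('pics/t17.png',cv2.resize(t['frame'][100:250,340:500],None,fx=4,fy=4))
```

```text
(no output)
```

View pics/s17.png

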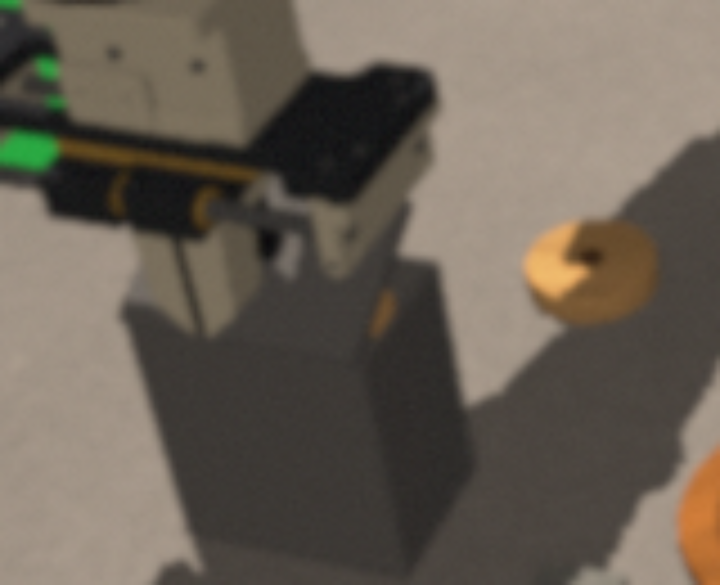

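View pics/t17.png

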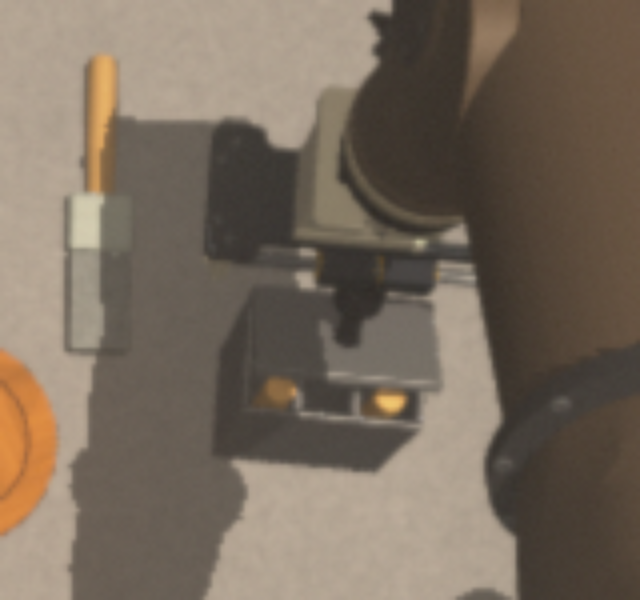

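>>> servo_tool:
  commands:
    - [-0.003,0,0,0,0,0]
    - [-0.003,0,0,0,0,0]
    - [-0.003,0,0,0,0,0]

```text
time: 32.98
tcp_pos: [0.6622, -0.2453, 0.1561]
tcp_rot: [-0.0, 0.998, -0.056, -0.0]
wrist_force: [0.8, -0.3, -1.0]
gripper_width: 0.0004
```

>>> servo_tool:
  commands:
    - [-0.003,0,0,0,0,0]
    - [-0.003,0,0,0,0,0]
    - [-0.003,0,0,0,0,0]

```text
time: 33.35
tcp_pos: [0.6533, -0.2444, 0.1562]
tcp_rot: [0.0, 0.998, -0.056, 0.0]
wrist_force: [0.9, 0.8, -0.2]
gripper_width: 0.0007
```

>>> servo_tool:
  commands:
    - [-0.003,0,0,0,0,0]
    - [-0.003,0,0,0,0,0]

```text
time: 33.6
tcp_pos: [0.6474, -0.2438, 0.1562]
tcp_rot: [0.0, 0.998, -0.056, 0.0]
wrist_force: [0.8, -0.2, -0.4]
gripper_width: 0.0006
```

Run:
```python
from go import *
t=cam('top');s=cam('scene')
cv2.imwrite('pics/s18.png',cv2.resize(s['frame'][200:330,110:270],None,fx=4.5,fy=4.5))
cv2.imwrite('pics/t18.png',cv2.resize(t['frame'][100:250,340:500],None,fx=4,fy=4))
```

```text
(no output)
```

View pics/s18.png

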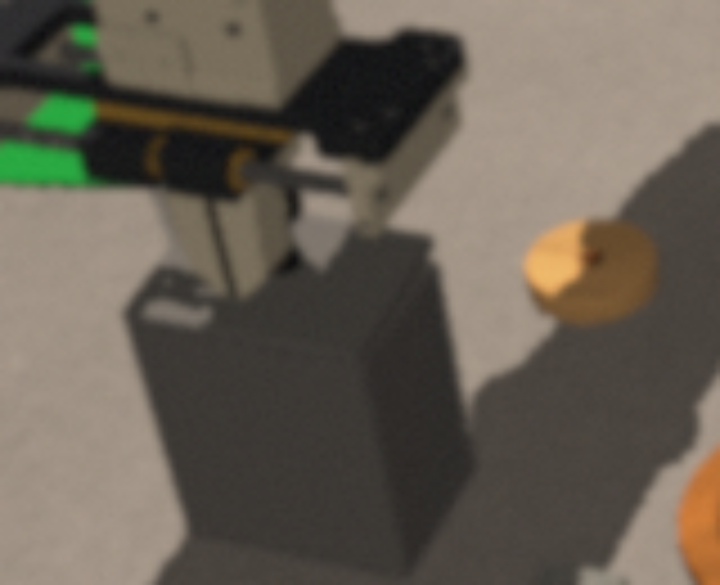

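View pics/t18.png

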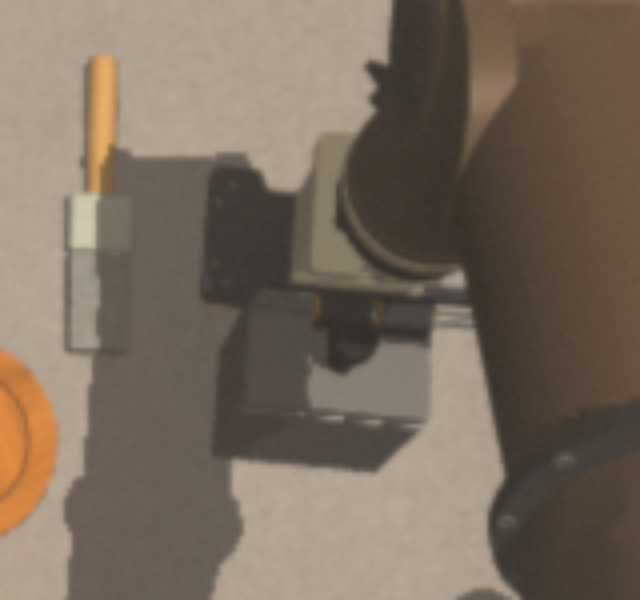

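>>> servo_tool:
  commands:
    - [0.01,0,0,0,0,0]
    - [0,0,-0.03,0,0,0]
    - [0,0,-0.025,0,0,0]
    - [0,0,0,0,0,0]
    - [-0.02,0,0,0,0,0]
    - [-0.02,0,0,0,0,0]
    - [0,0,0,0,0,0]

```text
time: 34.58
tcp_pos: [0.6168, -0.2406, 0.2106]
tcp_rot: [0.0, 0.998, -0.056, -0.001]
wrist_force: [-0.4, -0.5, 0.1]
gripper_width: 0.0002
```

Run:
```python
from go import *
go([0.618,-0.2405,0.1825],-6.1)
t=cam('top');s=cam('scene')
cv2.imwrite('pics/s19.png',cv2.resize(s['frame'][200:330,110:270],None,fx=4.5,fy=4.5))
```

```text
t 34.58 pos [ 0.6168 -0.2406  0.2106] yaw -6.41 tilt [-1.6e-03 -1.0e-04 -1.0e+00] w 0.0002 F [-0.4 -0.5  0.1] q [ 0.6   0.57 -0.5   1.47  0.28  1.17 -1.62]
shift mm [ 1.3 -0.2 28.1] turn [ 0.02  0.09 -0.31]
```

View pics/s19.png

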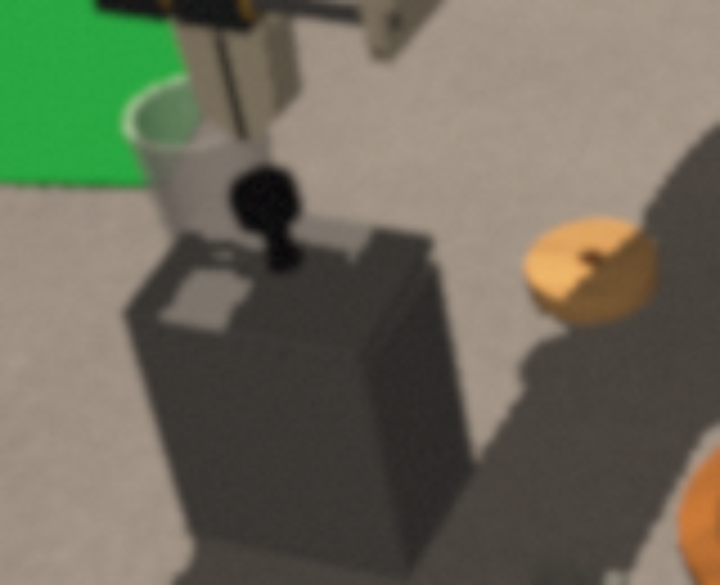

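Near shut. Press down slowly on the knob.

>>> servo_tool:
  commands:
    - [0,0,0.008,0,0,0]
    - [0,0,0.006,0,0,0]
    - [0,0,0.004,0,0,0]
    - [0,0,0.003,0,0,0]
    - [0,0,0.002,0,0,0]
    - [0,0,0.002,0,0,0]

```text
time: 35.42
tcp_pos: [0.6172, -0.2403, 0.1865]
tcp_rot: [0.0, 0.998, -0.056, -0.001]
wrist_force: [-7.3, 1.7, 10.4]
gripper_width: 0.0004
```

>>> servo_tool:
  commands:
    - [0,0,0.002,0,0,0]
    - [0,0,0.002,0,0,0]

```text
time: 35.67
tcp_pos: [0.6165, -0.2404, 0.1832]
tcp_rot: [0.0, 0.998, -0.056, -0.001]
wrist_force: [-4.6, 0.6, 7.0]
gripper_width: 0.0004
```

>>> servo_tool:
  commands:
    - [0,0,0.002,0,0,0]
    - [0,0,0.001,0,0,0]
    - [0,0,0.001,0,0,0]

```text
time: 36.05
tcp_pos: [0.6166, -0.2404, 0.1824]
tcp_rot: [0.001, 0.998, -0.056, -0.0]
wrist_force: [-20.3, 4.2, 38.6]
gripper_width: 0.0003
```

>>> servo_tool:
  commands:
    - [0,0,0.001,0,0,0]
    - [0,0,0,0,0,0]

```text
time: 36.3
tcp_pos: [0.6166, -0.2404, 0.1824]
tcp_rot: [0.001, 0.998, -0.056, 0.0]
wrist_force: [-20.9, 3.6, 40.9]
gripper_width: 0.0009
```

>>> servo_tool:
  commands:
    - [0,0,-0.005,0,0,0]
    - [0,0,-0.02,0,0,0]
    - [0,0,-0.04,0,0,0]
    - [-0.035,0,-0.01,0,0,0]
    - [-0.035,0,0,0,0,0]
    - [-0.035,0,0,0,0,0]
    - [-0.035,0,0,0,0,0]
    - [-0.03,0,0,0,0,0]
    - [0,0,0,0,0,0]

```text
time: 37.42
tcp_pos: [0.4471, -0.2217, 0.2525]
tcp_rot: [0.001, 0.998, -0.056, -0.0]
wrist_force: [0.5, -0.1, -0.2]
gripper_width: 0.0006
```

Run:
```python
from m import *
from go import go
t=cam('top','t20');s=cam('scene');w=cam('wrist','w20')
cv2.imwrite('pics/s20.png',cv2.resize(s['frame'][200:330,110:270],None,fx=4.5,fy=4.5))
for o in wheels(t): print('top',*o)
for o in wheels(s): print('sc',*o)
go([.456,-.169,.2],-6)
```

```text
top [281.4 297.4] [23.7 24. ] [0.3828 0.098  0.016 ]
top [318.9 268. ] [16.3 16.6] [0.4539 0.0047 0.016 ]
top [370.6 263.2] [25.  25.7] [ 0.4637 -0.1238  0.016 ]
top [243.5 258.5] [21.1 21.2] [0.4806 0.192  0.016 ]
top [473.4 233.9] [12.7 15.3] [ 0.5335 -0.3845  0.016 ]
top [500.9 209.7] [17.6 44.1] [ 0.5947 -0.4585  0.016 ]
top [215.5 206.3] [30.7 84.9] [0.6154 0.2643 0.016 ]
top [326.5 210.1] [52.9 54. ] [ 0.6009 -0.0171  0.016 ]
top [365.  131.1] [ 6.6 45.6] [ 0.8103 -0.1214  0.016 ]
top [515.2 120.6] [27.5 29.6] [ 0.8329 -0.515   0.016 ]
top [269.   21.6] [  44.5 1039.8] [1.1286 0.129  0.016 ]
sc [208.9 396. ] [10.5 70.2] [ 0.8203 -0.1214  0.016 ]
sc [443.1 324.9] [ 47.  113.9] [0.6064 0.2641 0.016 ]
sc [295.4 315.2] [51.5 70.5] [ 0.6214 -0.0153  0.016 ]
sc [403.9 280.7] [19.4 25.5] [0.491 0.191 0.016]
sc [317.1 264.5] [13.7 19.2] [0.4639 0.0035 0.016 ]
sc [362.3 245.1] [16.3 25.6] [0.3801 0.0963 0.016 ]
sc [ 36.4 120.4] [ 7.1 55.8] [-0.2023 -1.1236  0.016 ]
t 37.58 pos [ 0.4497 -0.2216  0.2525] yaw -6.39 tilt [ 1.2e-03 -2.0e-04 -1.0e+00] w 0.0003 F [-0.4 -0.2  0.1] q [ 0.8   0.28 -0.56  1.81  0.16  1.1  -1.5 ]
shift mm [  0.3 -53.   52.5] turn [ 0.01 -0.07 -0.39]
```

View pics/s20.png

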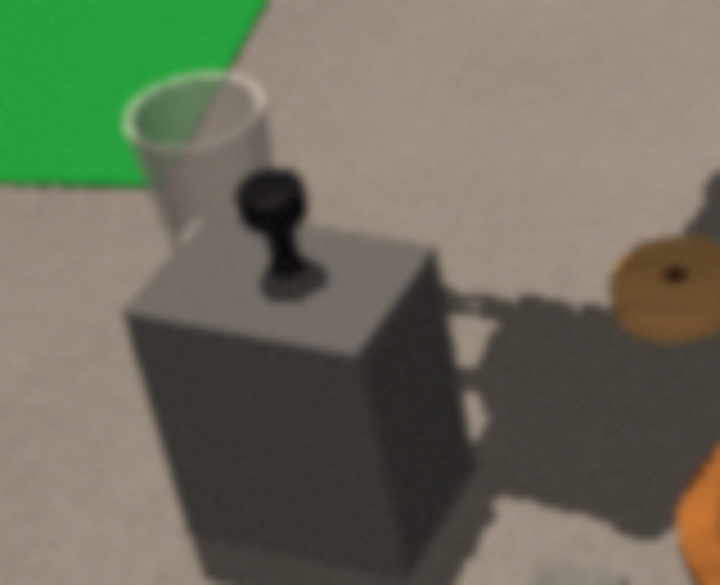

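View pics/w20.png

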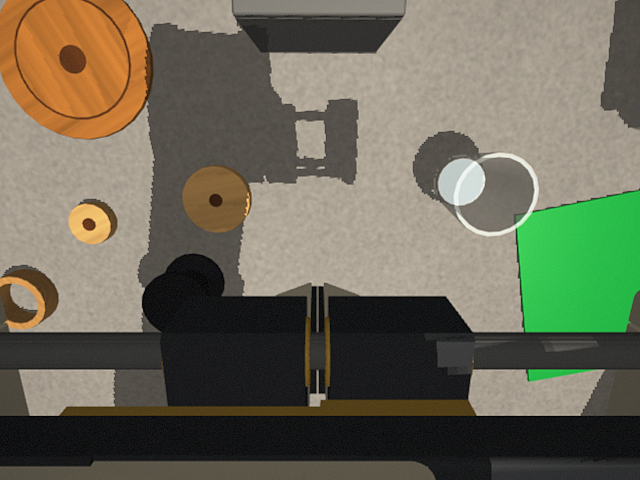

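Run:
```python
from m import *
t=cam('top');w=cam('wrist');s=cam('scene')
print('big w',onz(w,(216,200.5),.016),'plate',onz(w,(73,59),.008),'small',onz(w,(89,224.5),.016))
# disc circle fits top views
print('big t',onz(t,(370.6,263.2),.016),'spool',onz(t,(355.5,297),.06))
cv2.imwrite('pics/t21.png',cv2.resize(t['frame'][200:320,290:410],None,fx=5,fy=5))
cv2.imwrite('pics/w21.png',cv2.resize(w['frame'][150:340,50:290],None,fx=3,fy=3))
```

```text
big w [ 0.46637903 -0.12321883  0.016     ] plate [ 0.60659914 -0.01617266  0.008     ] small [0.45662774 0.00572626 0.016     ]
big t [ 0.46374666 -0.12390833  0.016     ] spool [ 0.37824144 -0.08065298  0.06      ]
```

View pics/t21.png

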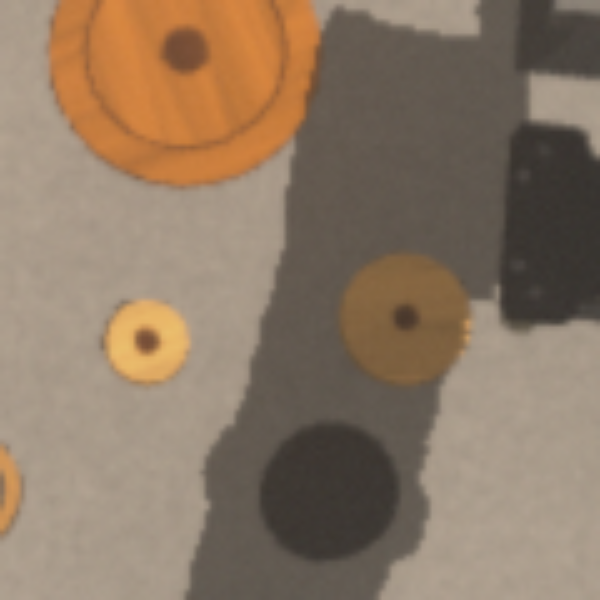

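View pics/w21.png

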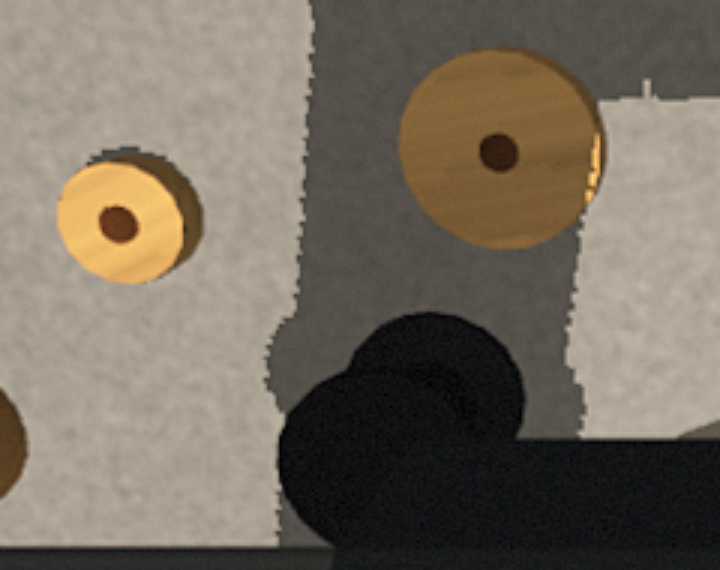

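Run:
```python
from go import *
go([.465,-.1235,.16],-26)
```

```text
t 37.73 pos [ 0.4497 -0.2214  0.2521] yaw -6.36 tilt [ 4.e-04  4.e-04 -1.e+00] w 0.0007 F [-0.2  0.2 -0.1] q [ 0.8   0.28 -0.56  1.81  0.16  1.1  -1.5 ]
shift mm [  4.4 -98.9  92.2] turn [-0.03 -0.02 19.64]
```

>>> servo_tool:
  commands:
    - [0.0015,-0.033,0,0,0,0]
    - [0.0015,-0.033,0,0,0,0]
    - [0.0015,-0.033,0,0,0,0]
    - [0,0,0.03,0,0,9.8]
    - [0,0,0.03,0,0,9.8]
    - [0,0,0.03,0,0,0]
    - [0,0,0,0,0,0]
    - [0,0,0,0,0,0]
  claw: 0

```text
time: 38.72
tcp_pos: [0.4652, -0.1234, 0.1631]
tcp_rot: [-0.0, 0.974, -0.225, 0.0]
wrist_force: [0.8, -0.1, 0.8]
gripper_width: 0.0756
```

Run:
```python
from go import *
w=cam('wrist','w22')
print(proj(w,[.465,-.1235,.016]))
go([.465,-.1235,.016],-26)
```

```text
[319.13238154 228.35105697]
t 38.77 pos [ 0.4654 -0.1235  0.1634] yaw -25.97 tilt [ 1.8e-03 -2.0e-04 -1.0e+00] w 0.08 F [-0.3  0.1  0.7] q [ 0.57  0.34 -0.53  1.98  0.22  0.88 -2.1 ]
shift mm [ -0.6   0.2 147.4] turn [-0.03 -0.1   0.03]
```

View pics/w22.png

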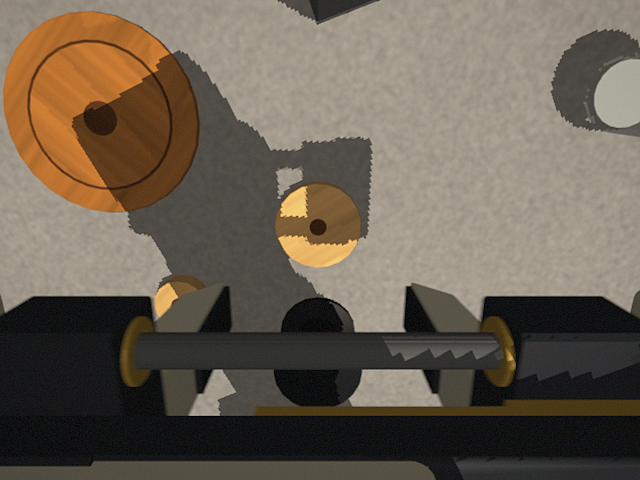

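>>> servo_tool:
  commands:
    - [0,0,0.03,0,0,0]
    - [0,0,0.03,0,0,0]
    - [0,0,0.03,0,0,0]
    - [0,0,0.025,0,0,0]
    - [0,0,0.02,0,0,0]
    - [0,0,0.012,0,0,0]
    - [0,0,0,0,0,0]
    - [0,0,0,0,0,0]

```text
time: 39.78
tcp_pos: [0.465, -0.1237, 0.0161]
tcp_rot: [0.0, 0.974, -0.225, 0.001]
wrist_force: [0.0, 0.6, 0.8]
gripper_width: 0.0915
```

>>> servo_tool:
  commands:
    - [0,0,0,0,0,0]
    - [0,0,0,0,0,0]
    - [0,0,0,0,0,0]
    - [0,0,0,0,0,0]
    - [0,0,0,0,0,0]
    - [0,0,0,0,0,0]
  claw: 1
  grip_force: 20

```text
time: 40.52
tcp_pos: [0.4644, -0.1237, 0.0154]
tcp_rot: [0.0, 0.974, -0.225, 0.0]
wrist_force: [-1.0, 0.1, 6.1]
gripper_width: 0.0653
```

Run:
```python
from go import *
go([.604,-.017,.12],-26)
```

```text
t 40.52 pos [ 0.4644 -0.1237  0.0154] yaw -26.0 tilt [ 2.e-04 -2.e-04 -1.e+00] w 0.0653 F [-1.   0.1  6.1] q [ 0.45  0.56 -0.4   2.11  0.41  0.54 -2.28]
shift mm [  78.7 -157.  -104.6] turn [ 0.   -0.02  0.  ]
```

>>> servo_tool:
  commands:
    - [0,0,-0.015,0,0,0]
    - [0,0,-0.025,0,0,0]
    - [0,0,-0.03,0,0,0]
    - [0,0,-0.03,0,0,0]
    - [0,0,-0.03,0,0,0]
    - [0,0,0,0,0,-10]
    - [0,0,0,0,0,-10]
    - [0,0,0,0,0,-10]
    - [0,0,0,0,0,-10]
    - [0,0,0,0,0,0]

```text
time: 41.78
tcp_pos: [0.4641, -0.1236, 0.1457]
tcp_rot: [-0.0, 0.993, 0.121, 0.0]
wrist_force: [-0.1, 0.9, -0.3]
gripper_width: 0.0654
```

Run:
```python
from go import *
go([.52,-.0165,.15],14)
go([.605,-.0165,.15],14)
```

```text
t 41.77 pos [ 0.4641 -0.1236  0.1457] yaw 13.95 tilt [ 1.e-04  2.e-04 -1.e+00] w 0.0654 F [-0.1  0.9 -0.3] q [ 0.69  0.4  -0.69  1.99  0.33  0.87 -1.51]
shift mm [ 80.  -90.5  -4.2] turn [-0.01 -0.01 -0.05]
t 41.77 pos [ 0.4641 -0.1236  0.1457] yaw 13.95 tilt [ 1.e-04  2.e-04 -1.e+00] w 0.0654 F [-0.1  0.9 -0.3] q [ 0.69  0.4  -0.69  1.99  0.33  0.87 -1.51]
shift mm [162.5 -70.   -4.2] turn [-0.01 -0.01 -0.05]
```

>>> servo_tool:
  commands:
    - [0.02,-0.0226,0,0,0,0]
    - [0.02,-0.0226,0,0,0,0]
    - [0.02,-0.0226,0,0,0,0]
    - [0.02,-0.0226,0,0,0,0]
    - [0,0,0,0,0,0]

```text
time: 42.4
tcp_pos: [0.5208, -0.0137, 0.1459]
tcp_rot: [-0.001, 0.993, 0.122, 0.001]
wrist_force: [-0.0, 0.7, -0.4]
gripper_width: 0.0655
```

Run:
```python
from m import *
from go import go
w=cam('wrist','w23')
go([.52,-.0165,.15],14)
h=cv2.cvtColor(w['frame'],cv2.COLOR_BGR2HSV)
```

```text
t 42.45 pos [ 0.5201 -0.0155  0.1455] yaw 13.93 tilt [ 0.e+00  2.e-04 -1.e+00] w 0.0653 F [ 1.5 -0.5 -1.2] q [ 0.44  0.46 -0.69  1.9   0.37  0.91 -1.75]
shift mm [-0.4  0.9 -4.5] turn [-0.01 -0.01 -0.07]
```

View pics/w23.png

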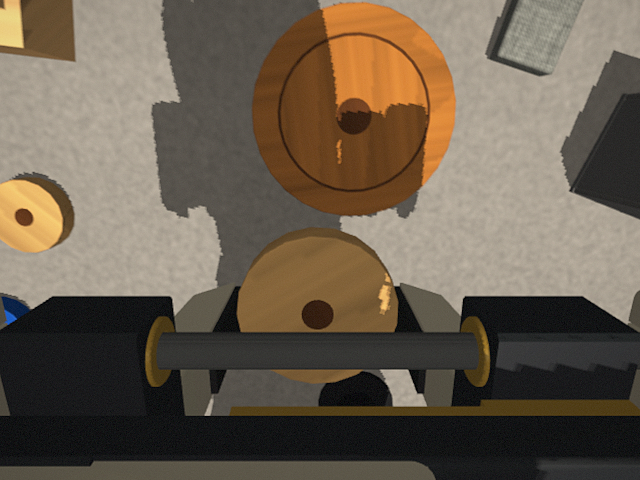

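Run:
```python
from m import *
from go import go
w=cam('wrist');s=telemetry.read_state()
zt=s['tcp_pos'][2]+.0005
W=onz(w,(317.5,315),zt);P=onz(w,(353.5,116),.008)
print(W,P,s['tcp_pos'],W-s['tcp_pos'])
# ring pts
for p in [(278,113),(429,112),(354,33),(354,191)]: print(onz(w,p,.008))
tgt=s['tcp_pos']+(P-W);tgt[2]=.06
go(tgt,14)
```

```text
[ 0.52201013 -0.01388397  0.14580603] [ 0.60530483 -0.01851317  0.008     ] [ 0.51973746 -0.01664205  0.14530603] [0.00227267 0.00275808 0.0005    ]
[0.59482429 0.03171352 0.008     ]
[ 0.62014666 -0.06750316  0.008     ]
[ 0.65459848 -0.00526237  0.008     ]
[ 0.55600314 -0.03247117  0.008     ]
t 42.5 pos [ 0.5197 -0.0166  0.1453] yaw 13.89 tilt [-5.e-04 -5.e-04 -1.e+00] w 0.0655 F [0.4 0.5 0.3] q [ 0.44  0.46 -0.69  1.9   0.37  0.91 -1.75]
shift mm [79.8 24.5 85.3] turn [ 0.02  0.03 -0.11]
```

>>> servo_tool:
  commands:
    - [0.02,0.006,0,0,0,0]
    - [0.02,0.006,0,0,0,0]
    - [0.02,0.006,0,0,0,0]
    - [0.02,0.0065,0,0,0,0]
    - [0,0,0.03,0,0,0]
    - [0,0,0.03,0,0,0]
    - [0,0,0.03,0,0,0]
    - [0,0,0.015,0,0,0]
    - [0,0,0,0,0,0]
    - [0,0,0,0,0,0]

```text
time: 43.75
tcp_pos: [0.6043, -0.021, 0.0413]
tcp_rot: [0.0, 0.993, 0.122, 0.001]
wrist_force: [-0.3, 0.6, 0.5]
gripper_width: 0.0655
```

Run:
```python
from m import *
from go import go
w=cam('wrist','w24');s=telemetry.read_state()
go([.603,-.0212,.024],14)
```

```text
t 43.8 pos [ 0.6044 -0.021   0.0415] yaw 13.98 tilt [ 0.0019 -0.     -1.    ] w 0.0652 F [ 0.3 -0.  -0.9] q [ 0.34  0.7  -0.58  1.78  0.51  0.82 -1.82]
shift mm [-1.5 -0.1 17.5] turn [ 0.03 -0.1  -0.02]
```

View pics/w24.png

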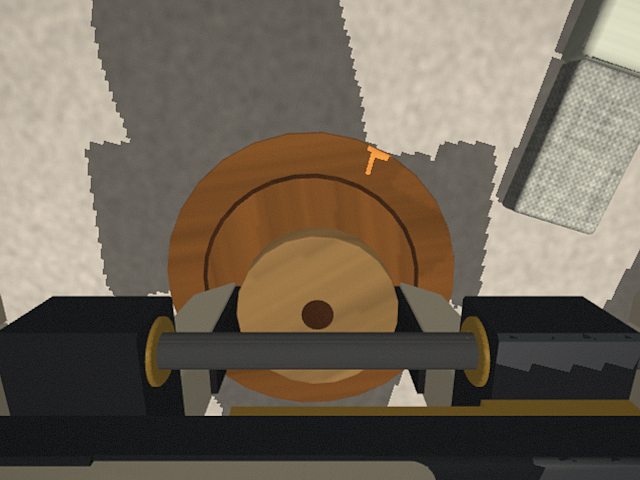

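```bash
cat >> m.py <<'E'
def circ(P):
    P=np.array(P)[:,:2];A=np.c_[2*P,np.ones(len(P))];b=(P**2).sum(1)
    x=np.linalg.lstsq(A,b,rcond=None)[0];return x[:2],np.sqrt(x[2]+x[0]**2+x[1]**2)
E
python3 - <<'E'
from m import *
from go import go
w=cam('wrist');s=telemetry.read_state();f=w['frame']
h=cv2.cvtColor(f,cv2.COLOR_BGR2HSV)
m=cv2.inRange(h,(5,120,60),(18,255,255));m[285:]=0
m=cv2.morphologyEx(m,cv2.MORPH_CLOSE,np.ones((9,9)))
k=max(cv2.findContours(m,cv2.RETR_EXTERNAL,cv2.CHAIN_APPROX_NONE)[0],key=cv2.contourArea)[:,0]
k=k[k[:,1]<270]
c,r=circ([onz(w,p,.008) for p in k]);print('plate',c,r,len(k))
W=onz(w,(317.5,315),s['tcp_pos'][2]+.0005)
print('wheel',W,'tcp',s['tcp_pos'],'delta to move',c-W[:2])
d=np.r_[c-W[:2],0];print('tool',rot(s['tcp_rot']).inv().apply(d))
E
```

```text
plate [ 0.60740524 -0.01576099] 0.06845225098062797 399
wheel [ 0.60637146 -0.01934508  0.04195165] tcp [ 0.60438521 -0.02090349  0.04145165] delta to move [0.00103379 0.00358409]
tool [ 1.86963168e-03 -3.22782740e-03  1.85581221e-06]
```

>>> servo_tool:
  commands:
    - [0.0018,-0.003,0,0,0,0]
    - [0,0,0.008,0,0,0]
    - [0,0,0.006,0,0,0]
    - [0,0,0.003,0,0,0]
    - [0,0,0,0,0,0]
    - [0,0,0,0,0,0]

```text
time: 44.6
tcp_pos: [0.6041, -0.0177, 0.0235]
tcp_rot: [0.0, 0.993, 0.122, -0.0]
wrist_force: [-3.7, -0.1, 7.9]
gripper_width: 0.065
```

```bash
cat > pl.py <<'E'
from m import *
from go import go
w=cam('wrist');s=telemetry.read_state();f=w['frame']
h=cv2.cvtColor(f,cv2.COLOR_BGR2HSV)
m=cv2.inRange(h,(5,120,60),(18,255,255));m[285:]=0
m=cv2.morphologyEx(m,cv2.MORPH_CLOSE,np.ones((9,9)))
k=max(cv2.findContours(m,cv2.RETR_EXTERNAL,cv2.CHAIN_APPROX_NONE)[0],key=cv2.contourArea)[:,0]
k=k[k[:,1]<270]
c,r=circ([onz(w,p,.008) for p in k]);print('plate',c,r,len(k))
W=onz(w,(317.5,315),s['tcp_pos'][2]+.0005)
d=np.r_[c-W[:2],0];print('tool',rot(s['tcp_rot']).inv().apply(d))
go([.6,-.02,.024],14)
E
python3 pl.py
```

```text
plate [ 0.60757256 -0.0156649 ] 0.06833244386992245 408
tool [ 1.54609629e-03 -4.71086310e-05 -1.54416546e-06]
t 44.65 pos [ 0.6041 -0.0177  0.0235] yaw 14.01 tilt [-9.e-04 -6.e-04 -1.e+00] w 0.0653 F [-4.  -0.9  8.1] q [ 0.32  0.72 -0.56  1.79  0.52  0.79 -1.84]
shift mm [-4.6  1.3 -0.5] turn [0.02 0.06 0.01]
```

>>> servo_tool:
  commands:
    - [0,0,-0.003,0,0,0]
    - [0.0018,0,0,0,0,0]
    - [0,0,0,0,0,0]
    - [0,0,0.0012,0,0,0]
    - [0,0,0,0,0,0]

```text
time: 45.28
tcp_pos: [0.6062, -0.0172, 0.0248]
tcp_rot: [-0.0, 0.993, 0.122, -0.0]
wrist_force: [-0.3, 0.7, -0.6]
gripper_width: 0.0656
```

>>> servo_tool:
  commands:
    - [0,0,0,0,0,0]
    - [0,0,0,0,0,0]
    - [0,0,0,0,0,0]
    - [0,0,0,0,0,0]
    - [0,0,0,0,0,0]
    - [0,0,-0.02,0,0,0]
    - [0,0,-0.03,0,0,0]
    - [0,0,-0.04,0,0,0]
    - [0,0,-0.04,0,0,0]
    - [0,0,0,0,0,0]
    - [0,0,0,0,0,0]
  claw: 0

```text
time: 46.65
tcp_pos: [0.6062, -0.0173, 0.1555]
tcp_rot: [0.0, 0.993, 0.122, 0.0]
wrist_force: [-0.7, 0.1, -1.0]
gripper_width: 0.0911
```

```bash
cat > st.py <<'E'
from m import *
import sys
from go import go
w=cam('wrist',sys.argv[1]);s=telemetry.read_state();f=w['frame']
go([.6,-.02,.024],14)
E
python3 st.py w25
```

```text
t 46.7 pos [ 0.6058 -0.0174  0.1547] yaw 14.01 tilt [-9.e-04 -3.e-04 -1.e+00] w 0.0917 F [0.  0.6 0.4] q [ 0.38  0.57 -0.66  1.68  0.4   1.03 -1.73]
shift mm [ -6.1   1.1 130.7] turn [0.01 0.06 0.01]
```

View pics/w25.png

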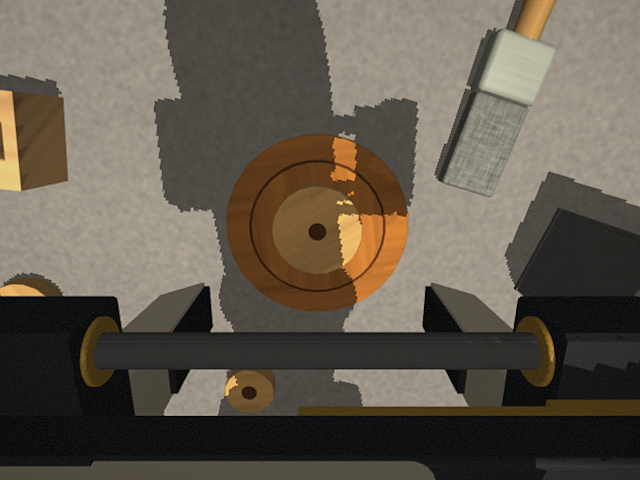

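```bash
cat > st2.py <<'E'
from m import *
w=cam('wrist');f=w['frame']
h=cv2.cvtColor(f,cv2.COLOR_BGR2HSV)
m=cv2.inRange(h,(5,110,50),(24,255,255));m[:,:190]=0;m[:,440:]=0;m[325:]=0;m[:100]=0
m=cv2.morphologyEx(m,cv2.MORPH_CLOSE,np.ones((7,7)))
k=max(cv2.findContours(m,cv2.RETR_EXTERNAL,cv2.CHAIN_APPROX_NONE)[0],key=cv2.contourArea)
k=cv2.convexHull(k)[:,0]
c,r=circ([onz(w,p,.008) for p in k if p[1]<300]);print('plate',c,r)
g=f[:,:,2].astype(int)
# ring: dark minimum along radial lines about plate centre, in world
C=np.r_[c,.008];pts=[]
for a in np.arange(0,360,6):
    u=np.array([np.cos(np.radians(a)),np.sin(np.radians(a)),0])
    rr=np.arange(.042,.060,.00025);vals=[]
    for q in rr:
        p=proj(w,C+q*u);vals.append(cv2.getRectSubPix(f,(1,1),tuple(map(float,p)))[0,0].sum())
    vals=np.array(vals,float);base=cv2.medianBlur(vals.astype(np.float32).reshape(-1,1),5).ravel()
    i=vals.argmin()
    if 4<i<len(rr)-4 and vals[i]<.75*min(vals[max(0,i-14)],vals[min(len(rr)-1,i+14)]): pts.append(C+rr[i]*u)
if len(pts)>8:
    c2,r2=circ(pts);d=[abs(np.linalg.norm(p[:2]-c2)-r2) for p in pts]
    pts=[p for p,x in zip(pts,d) if x<.001];c2,r2=circ(pts);print('ring',c2,r2,len(pts))
E
python3 st2.py; python3 -c "
from m import *
w=cam('wrist');f=w['frame']
print('dot',onz(w,(317,232),.024))
cv2.imwrite('pics/w25c.png',cv2.resize(f[120:320,220:420],None,fx=3,fy=3,interpolation=2))"
```

```text
plate [ 0.6069198  -0.01591143] 0.06908734437467136
ring [ 0.60643446 -0.01595827] 0.050802876459433856 57
dot [ 0.60734342 -0.01559176  0.024     ]
```

View pics/w25c.png

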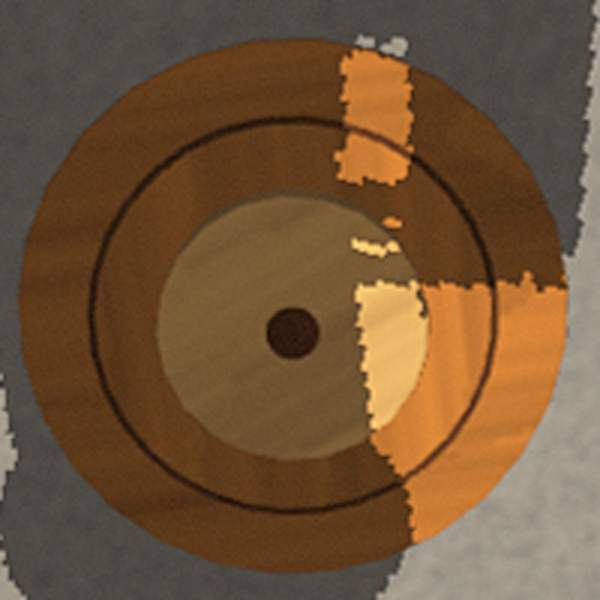

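Run:
```python
from m import *
from go import go
t=cam('top','t26')
h=cv2.cvtColor(t['frame'],cv2.COLOR_BGR2HSV)
m=cv2.inRange(h,(105,120,60),(125,255,255))
for k in cv2.findContours(m,0,1)[0]:
    if 100<cv2.contourArea(k)<900:
        (u,v),r=cv2.minEnclosingCircle(k);print('blue',onz(t,(u,v),.016).round(3),r)
for o in wheels(t): print(*o)
for z in (.25,): go([.4825,.194,z],14)
```

```text
blue [0.276 0.271 0.016] 10.97663402557373
blue [0.378 0.212 0.016] 10.5614652633667
blue [0.513 0.296 0.016] 10.30786418914795
[493.5 381.1] [61.8 89.2] [ 0.1762 -0.407   0.016 ]
[544.3 366.9] [19.  64.4] [ 0.207  -0.5311  0.016 ]
[281.4 297.5] [23.8 24. ] [0.3827 0.098  0.016 ]
[318.7 268. ] [15.9 16.1] [0.454  0.0051 0.016 ]
[243.5 258.5] [21.  21.2] [0.4806 0.1919 0.016 ]
[325.5 217.7] [37.1 45.1] [ 0.5812 -0.0141  0.016 ]
[215.4 206.3] [30.5 85.1] [0.6152 0.2644 0.016 ]
[148.2 185.2] [27.5 58.8] [0.6734 0.4372 0.016 ]
[327.9 129.3] [32.8 50.9] [ 0.8168 -0.0249  0.016 ]
[514.4 121.5] [39.9 44.4] [ 0.8303 -0.5128  0.016 ]
[361.8 118.2] [10.6 35. ] [ 0.8461 -0.1142  0.016 ]
[224.2  21.6] [  44.6 1182.7] [1.1307 0.2508 0.016 ]
t 46.85 pos [ 0.6057 -0.0173  0.1541] yaw 14.02 tilt [-0.0018 -0.     -1.    ] w 0.0919 F [ 0.1  0.9 -0.2] q [ 0.38  0.57 -0.65  1.68  0.4   1.03 -1.73]
shift mm [ -68.6 -234.8  -95.7] turn [-0.02  0.1   0.02]
```

>>> servo_tool:
  commands:
    - [-0.01,-0.0335,0,0,0,-8]
    - [-0.0145,-0.032,0,0,0,-8]
    - [-0.0175,-0.0285,0,0,0,0]
    - [-0.0175,-0.0285,0,0,0,0]
    - [-0.0175,-0.0285,0,0,0,0]
    - [-0.0175,-0.0285,0,0,0,0]
    - [0,0,0,0,0,0]

```text
time: 47.72
tcp_pos: [0.4433, 0.1019, 0.1547]
tcp_rot: [0.0, 0.965, 0.261, -0.001]
wrist_force: [0.5, 0.0, 0.7]
gripper_width: 0.0918
```

Run:
```python
from m import *
from go import go
go([.4825,.194,.16],30)
```

```text
t 47.73 pos [0.4433 0.1019 0.1547] yaw 30.2 tilt [-1.5e-03 -7.0e-04 -1.0e+00] w 0.0918 F [0.5 0.  0.7] q [ 0.31  0.38 -0.82  2.03  0.36  0.88 -1.75]
shift mm [ 80.2 -59.9  -5.4] turn [-0.01  0.09  0.2 ]
```

>>> servo_tool:
  commands:
    - [0.027,-0.02,0,0,0,0]
    - [0.027,-0.02,0,0,0,0]
    - [0.0262,-0.02,0,0,0,0]
    - [0,0,0,0,0,0]
    - [0,0,0,0,0,0]

```text
time: 48.35
tcp_pos: [0.485, 0.1921, 0.1544]
tcp_rot: [0.0, 0.966, 0.259, -0.001]
wrist_force: [0.6, -0.1, -0.4]
gripper_width: 0.0919
```

```bash
cat > dot.py <<'E'
from m import *
from go import go
import sys
def dot(w,box,thr=90):
    """dark dot centroid within (u0,v0,u1,v1)"""
    u0,v0,u1,v1=box;g=cv2.cvtColor(w['frame'],cv2.COLOR_BGR2GRAY)[v0:v1,u0:u1]
    m=(g<thr).astype(np.uint8)
    n,l,s,c=cv2.connectedComponentsWithStats(m)
    i=[j for j in range(1,n) if s[j,4]>20]
    return [(c[j]+[u0,v0],s[j,4]) for j in i]
E
python3 - <<'E'
from dot import *
w=cam('wrist','w27')
print(proj(w,[.4825,.194,.016]))
go([.4825,.194,.016],30)
E
```

```text
[314.53662186 233.84762506]
t 48.4 pos [0.4849 0.1917 0.1545] yaw 29.95 tilt [-9.e-04 -1.e-03 -1.e+00] w 0.0915 F [ 0.2 -0.4  1.1] q [ 0.1   0.48 -0.79  1.88  0.41  0.95 -1.92]
shift mm [ -0.7  -3.2 138.5] turn [ 0.03  0.08 -0.05]
```

View pics/w27.png

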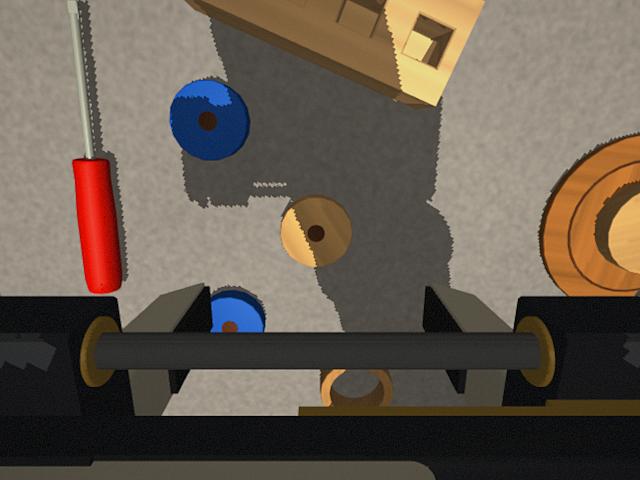

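Run:
```python
from dot import *
w=cam('wrist');s=telemetry.read_state()
d=dot(w,(295,215,340,250));print(d)
p=onz(w,d[0][0],.016);print(p,(rot(s['tcp_rot']).inv().apply(p-s['tcp_pos'])*1000).round(1))
```

```text
[(array([312.44501718, 233.11683849]), np.int32(582)), (array([335.9047619, 223.9047619]), np.int32(21))]
[0.48214636 0.1951976  0.016     ] [ -0.4  -4.6 138.6]
```

>>> servo_tool:
  commands:
    - [-0.0023,-0.0007,0,0,0,0]
    - [0,0,0.03,0,0,0]
    - [0,0,0.03,0,0,0]
    - [0,0,0.03,0,0,0]
    - [0,0,0.025,0,0,0]
    - [0,0,0.015,0,0,0]
    - [0,0,0.008,0,0,0]
    - [0,0,0,0,0,0]
    - [0,0,0,0,0,0]

```text
time: 49.58
tcp_pos: [0.483, 0.1927, 0.0177]
tcp_rot: [-0.0, 0.966, 0.259, 0.001]
wrist_force: [-0.6, -0.2, 0.2]
gripper_width: 0.0917
```

>>> servo_tool:
  commands:
    - [0,0,0,0,0,0]
    - [0,0,0,0,0,0]
    - [0,0,0,0,0,0]
    - [0,0,0,0,0,0]
    - [0,0,0,0,0,0]
    - [0,0,0,0,0,0]
  claw: 1
  grip_force: 20

```text
time: 50.32
tcp_pos: [0.4826, 0.1924, 0.017]
tcp_rot: [0.0, 0.966, 0.259, -0.0]
wrist_force: [-0.8, -0.1, 0.4]
gripper_width: 0.0533
```

>>> servo_tool:
  commands:
    - [0,0,-0.015,0,0,0]
    - [0,0,-0.025,0,0,0]
    - [0,0,-0.03,0,0,0]
    - [0,0,-0.03,0,0,0]
    - [0,0,-0.03,0,0,0]
    - [0,0,0,0,0,8]
    - [0,0,0,0,0,8]
    - [0,0,0,0,0,0]

```text
time: 51.32
tcp_pos: [0.4825, 0.1926, 0.148]
tcp_rot: [0.0, 0.992, 0.123, 0.0]
wrist_force: [-0.5, 0.2, -0.1]
gripper_width: 0.0532
```

Run:
```python
from dot import *
w=cam('wrist','w28')
go([.606,-.0172,.15],14)
```

```text
t 51.38 pos [0.4826 0.1926 0.1477] yaw 14.2 tilt [ 7.e-04 -0.e+00 -1.e+00] w 0.0533 F [ 0.4 -0.  -1. ] q [ 0.05  0.46 -0.72  1.9   0.38  0.92 -2.17]
shift mm [ 68.2 233.6  -2.2] turn [ 0.01 -0.04  0.2 ]
```

View pics/w28.png

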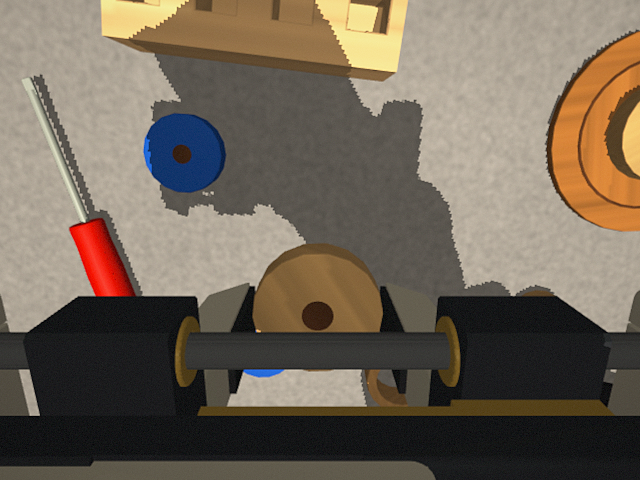

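>>> servo_tool:
  commands:
    - [0.0086,0.0292,0,0,0,0]
    - [0.0086,0.0292,0,0,0,0]
    - [0.0086,0.0292,0,0,0,0]
    - [0.0086,0.0292,0,0,0,0]
    - [0.0086,0.0292,0,0,0,0]
    - [0.0086,0.0292,0,0,0,0]
    - [0.0086,0.0292,0,0,0,0]
    - [0.0086,0.0292,0,0,0,0]
    - [0,0,0,0,0,0]
    - [0,0,0.03,0,0,0]
    - [0,0,0.03,0,0,0]
    - [0,0,0.025,0,0,0]
    - [0,0,0.01,0,0,0]
    - [0,0,0,0,0,0]
    - [0,0,0,0,0,0]

```text
time: 53.25
tcp_pos: [0.6066, -0.0172, 0.0531]
tcp_rot: [-0.0, 0.992, 0.122, 0.001]
wrist_force: [1.0, -0.1, -0.3]
gripper_width: 0.0533
```

Run:
```python
from dot import *
w=cam('wrist','w29')
go([.6068,-.017,.0425],14)
```

```text
t 53.3 pos [ 0.6066 -0.0173  0.0532] yaw 14.03 tilt [ 1.7e-03  1.0e-04 -1.0e+00] w 0.0538 F [-0.6 -0.2 -0. ] q [ 0.34  0.69 -0.6   1.77  0.5   0.84 -1.82]
shift mm [ 0.3 -0.2 10.7] turn [ 0.02 -0.1   0.03]
```

View pics/w29.png

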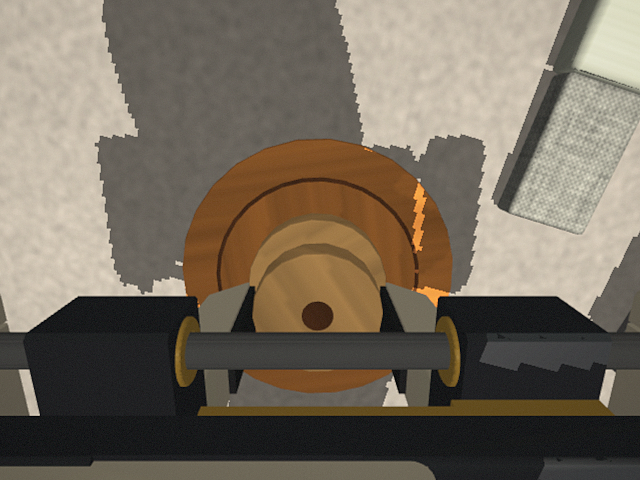

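>>> servo_tool:
  commands:
    - [0,0,0.006,0,0,0]
    - [0,0,0.004,0,0,0]
    - [0,0,0,0,0,0]
    - [0,0,0,0,0,0]

```text
time: 53.8
tcp_pos: [0.6059, -0.0176, 0.042]
tcp_rot: [-0.0, 0.993, 0.122, -0.0]
wrist_force: [-0.7, -1.0, -0.1]
gripper_width: 0.0533
```

>>> servo_tool:
  commands:
    - [0,0,0.001,0,0,0]
    - [0,0,0,0,0,0]

```text
time: 54.05
tcp_pos: [0.606, -0.0176, 0.0411]
tcp_rot: [0.0, 0.993, 0.122, 0.0]
wrist_force: [0.5, 0.5, -0.6]
gripper_width: 0.0533
```

>>> servo_tool:
  commands:
    - [0.0008,-0.0003,0,0,0,0]
    - [0,0,0,0,0,0]
    - [0,0,0.0005,0,0,0]
    - [0,0,0,0,0,0]

```text
time: 54.55
tcp_pos: [0.6067, -0.0171, 0.041]
tcp_rot: [0.0, 0.993, 0.122, 0.0]
wrist_force: [-2.7, -1.6, 6.1]
gripper_width: 0.0532
```

>>> servo_tool:
  commands:
    - [0,0,0,0,0,0]
    - [0,0,0,0,0,0]
    - [0,0,0,0,0,0]
    - [0,0,0,0,0,0]
    - [0,0,0,0,0,0]
    - [0,0,-0.02,0,0,0]
    - [0,0,-0.03,0,0,0]
    - [0,0,-0.035,0,0,0]
    - [0,0,-0.03,0,0,0]
    - [0,0,0,0,0,0]
    - [0,0,0,0,0,0]
  claw: 0

```text
time: 55.92
tcp_pos: [0.6064, -0.0172, 0.156]
tcp_rot: [0.0, 0.993, 0.122, 0.0]
wrist_force: [-0.1, -0.0, -0.4]
gripper_width: 0.0919
```

```bash
python3 - <<'E'
from dot import *
w=cam('wrist','w30');t=cam('top')
cv2.imwrite('pics/w30c.png',cv2.resize(w['frame'][110:330,210:430],None,fx=2.7,fy=2.7,interpolation=2))
go([.456,.005,.16],14)
for o in wheels(t): print(*o)
E
python3 st2.py
```

```text
t 56.02 pos [ 0.606  -0.0173  0.155 ] yaw 14.01 tilt [-1.3e-03 -2.0e-04 -1.0e+00] w 0.0919 F [ 0.5 -0.2 -0.6] q [ 0.39  0.57 -0.66  1.68  0.4   1.03 -1.74]
shift mm [-140.2  -58.    -4.8] turn [-0.01  0.07  0.01]
[494.9 381.5] [61.5 90. ] [ 0.175  -0.4103  0.016 ]
[546.1 367. ] [18.  63.2] [ 0.2067 -0.5356  0.016 ]
[281.3 297.5] [23.8 24. ] [0.3827 0.0982 0.016 ]
[318.8 268. ] [15.9 16.3] [0.454  0.0049 0.016 ]
[325.5 217.6] [37.  45.5] [ 0.5815 -0.014   0.016 ]
[215.2 206.4] [30.4 84.7] [0.6152 0.2648 0.016 ]
[151.1 188.7] [26.  50.8] [0.6643 0.4295 0.016 ]
[513.7 120.9] [41.3 45.6] [ 0.8321 -0.5109  0.016 ]
[338.1 129.9] [48.4 60.2] [ 0.8148 -0.0515  0.016 ]
[224.1  21.6] [  44.6 1182.5] [1.1307 0.2508 0.016 ]
plate [ 0.60697026 -0.01590269] 0.06912077692633953
ring [ 0.6064684  -0.01592139] 0.05085803636858306 59
```

View pics/w30c.png

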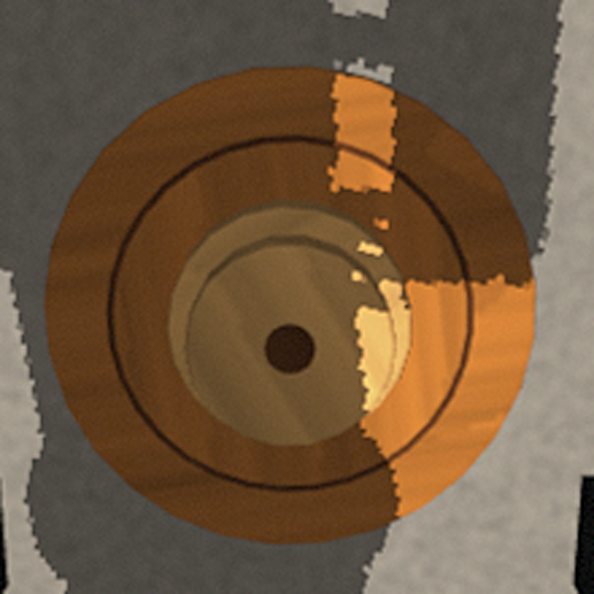

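Run:
```python
from dot import *
w=cam('wrist')
print(onz(w,(317.4,238.9),.04))
# small: spool clearance
go([.456,.005,.155],40)
```

```text
[ 0.60705924 -0.01588938  0.04      ]
t 56.12 pos [ 0.6061 -0.0172  0.1548] yaw 14.01 tilt [-1.5e-03 -1.0e-04 -1.0e+00] w 0.092 F [-0.  -0.2 -0.2] q [ 0.38  0.57 -0.66  1.68  0.4   1.03 -1.74]
shift mm [-140.2  -57.9   -0. ] turn [ -0.04   0.08 -25.99]
```

>>> servo_tool:
  commands:
    - [-0.028,-0.0116,0,0,0,0]
    - [-0.028,-0.0116,0,0,0,0]
    - [-0.028,-0.0116,0,0,0,0]
    - [-0.028,-0.0116,0,0,0,0]
    - [-0.028,-0.0116,0,0,0,0]
    - [0,0,0,0,0,0]
    - [0,0,0,0,0,0]

```text
time: 57.0
tcp_pos: [0.4573, 0.0051, 0.1555]
tcp_rot: [0.0, 0.993, 0.122, 0.0]
wrist_force: [-0.1, 0.2, 0.1]
gripper_width: 0.0917
```

Run:
```python
from dot import *
w=cam('wrist','w31');s=telemetry.read_state()
for d,a in dot(w,(285,200,350,270),75):
    p=onz(w,d,.016);print(d,a,p,(rot(s['tcp_rot']).inv().apply(p-s['tcp_pos'])*1000).round(1))
go([.456,.005,.017],14)
```

```text
[316.75925926 207.22839506] 162 [0.47494178 0.01105722 0.016     ] [ 18.2  -1.4 139.5]
[317.92016807 232.12184874] 238 [0.4569455  0.00568155 0.016     ] [ -0.5  -0.6 139.5]
t 57.05 pos [0.4575 0.0052 0.1555] yaw 13.99 tilt [ 5.e-04  3.e-04 -1.e+00] w 0.0918 F [0.1 0.2 0.2] q [ 0.47  0.36 -0.74  2.03  0.32  0.87 -1.78]
shift mm [-1.600e+00 -1.000e-01  1.385e+02] turn [-0.01 -0.03 -0.01]
```

View pics/w31.png

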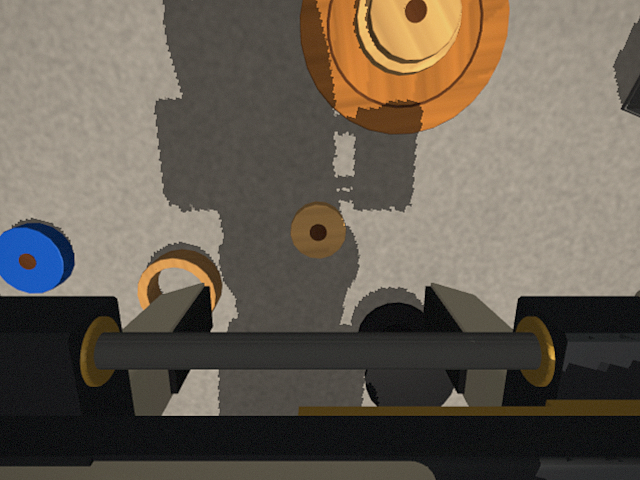

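>>> servo_tool:
  commands:
    - [-0.0015,0.0006,0,0,0,0]
    - [0,0,0.03,0,0,0]
    - [0,0,0.03,0,0,0]
    - [0,0,0.03,0,0,0]
    - [0,0,0.025,0,0,0]
    - [0,0,0.015,0,0,0]
    - [0,0,0.0085,0,0,0]
    - [0,0,0,0,0,0]
    - [0,0,0,0,0,0]

```text
time: 58.18
tcp_pos: [0.4559, 0.0044, 0.0176]
tcp_rot: [0.0, 0.993, 0.122, 0.001]
wrist_force: [-0.4, -0.9, -0.7]
gripper_width: 0.0919
```

>>> servo_tool:
  commands:
    - [0,0,0,0,0,0]
    - [0,0,0,0,0,0]
    - [0,0,0,0,0,0]
    - [0,0,0,0,0,0]
    - [0,0,0,0,0,0]
    - [0,0,0,0,0,0]
    - [0,0,0,0,0,0]
  claw: 1
  grip_force: 20

```text
time: 59.05
tcp_pos: [0.4554, 0.0043, 0.017]
tcp_rot: [0.0, 0.993, 0.122, -0.0]
wrist_force: [-0.0, -0.3, 1.6]
gripper_width: 0.0413
```

>>> servo_tool:
  commands:
    - [0,0,-0.015,0,0,0]
    - [0,0,-0.025,0,0,0]
    - [0,0,-0.03,0,0,0]
    - [0,0,-0.03,0,0,0]
    - [0,0,-0.03,0,0,0]
    - [0,0,0,0,0,0]
    - [0,0,0,0,0,0]

```text
time: 59.92
tcp_pos: [0.4551, 0.0041, 0.1471]
tcp_rot: [0.0, 0.993, 0.122, -0.0]
wrist_force: [-0.0, -0.6, -1.4]
gripper_width: 0.0412
```

Run:
```python
from dot import *
w=cam('wrist','w32');s=telemetry.read_state()
go([.6067,-.0171,.15],14)
print(onz(w,(317.5,316.5),s['tcp_pos'][2]-.001)-s['tcp_pos'])
```

```text
t 59.98 pos [0.4548 0.0041 0.1467] yaw 14.0 tilt [-9.e-04 -2.e-04 -1.e+00] w 0.0412 F [-0.6  1.1 -1.9] q [ 0.47  0.37 -0.75  2.04  0.33  0.85 -1.79]
shift mm [142.2  57.4  -3.5] turn [-0.    0.06  0.  ]
[ 0.00065194  0.00119704 -0.001     ]
```

View pics/w32.png

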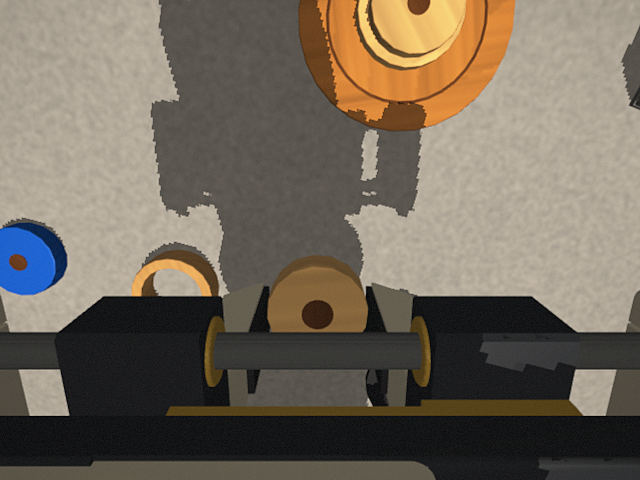

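>>> servo_tool:
  commands:
    - [0.0283,0.0115,0,0,0,0]
    - [0.0283,0.0115,0,0,0,0]
    - [0.0283,0.0115,0,0,0,0]
    - [0.0283,0.0115,0,0,0,0]
    - [0.0283,0.0114,0,0,0,0]
    - [0,0,0,0,0,0]
    - [0,0,0.03,0,0,0]
    - [0,0,0.03,0,0,0]
    - [0,0,0.015,0,0,0]
    - [0,0,0.005,0,0,0]
    - [0,0,0,0,0,0]
    - [0,0,0,0,0,0]

```text
time: 61.48
tcp_pos: [0.6072, -0.017, 0.068]
tcp_rot: [0.0, 0.993, 0.122, 0.001]
wrist_force: [0.3, -0.3, -0.2]
gripper_width: 0.0415
```

Run:
```python
from dot import *
w=cam('wrist','w33')
go([.606,-.0173,.058],14)
```

```text
t 61.52 pos [ 0.6072 -0.017   0.068 ] yaw 14.0 tilt [ 0.0015 -0.     -1.    ] w 0.0414 F [ 0.   0.5 -0.5] q [ 0.35  0.67 -0.62  1.75  0.49  0.87 -1.81]
shift mm [-1.2 -0.  10. ] turn [ 0.02 -0.08  0.  ]
```

View pics/w33.png

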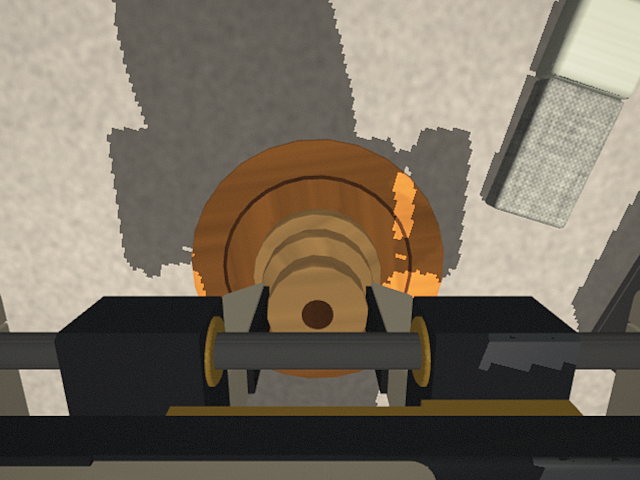

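>>> servo_tool:
  commands:
    - [0,0,0.006,0,0,0]
    - [0,0,0.003,0,0,0]
    - [0,0,0.001,0,0,0]
    - [0,0,0,0,0,0]
    - [0,0,0,0,0,0]

```text
time: 62.15
tcp_pos: [0.6063, -0.0172, 0.0571]
tcp_rot: [0.0, 0.993, 0.122, -0.0]
wrist_force: [-2.3, -1.0, 3.9]
gripper_width: 0.0413
```

>>> servo_tool:
  commands:
    - [0,0,0,0,0,0]
    - [0,0,0,0,0,0]
    - [0,0,0,0,0,0]
    - [0,0,0,0,0,0]
    - [0,0,0,0,0,0]
    - [0,0,-0.02,0,0,0]
    - [0,0,-0.03,0,0,0]
    - [0,0,-0.035,0,0,0]
    - [0,0,-0.03,0,0,0]
    - [0,0,0,0,0,0]
    - [0,0,0,0,0,0]
  claw: 0

```text
time: 63.52
tcp_pos: [0.6064, -0.0172, 0.1725]
tcp_rot: [0.0, 0.993, 0.122, 0.0]
wrist_force: [-0.4, 0.4, 0.1]
gripper_width: 0.0922
```

```bash
python3 - <<'E'
from dot import *
w=cam('wrist','w34')
cv2.imwrite('pics/w34c.png',cv2.resize(w['frame'][110:330,210:430],None,fx=2.7,fy=2.7,interpolation=2))
for d,a in dot(w,(290,220,345,275),60): print(d,a,onz(w,d,.056))
go([.606,-.0173,.058],14)
E
python3 st2.py
```

```text
[317.05       238.23076923] 260 [ 0.60765056 -0.01567211  0.056     ]
[334.85915493 268.69014085] 71 [ 0.58916716 -0.03314809  0.056     ]
t 63.58 pos [ 0.6061 -0.0173  0.1718] yaw 14.01 tilt [-7.e-04 -3.e-04 -1.e+00] w 0.0915 F [-0.1 -0.3 -0.6] q [ 0.4   0.56 -0.68  1.66  0.39  1.06 -1.73]
shift mm [-0.000e+00 -1.000e-01  1.138e+02] turn [0.01 0.05 0.01]
plate [ 0.60687821 -0.01593416] 0.069158032592029
ring [ 0.60652966 -0.01600884] 0.0508435038875966 58
```

View pics/w34c.png

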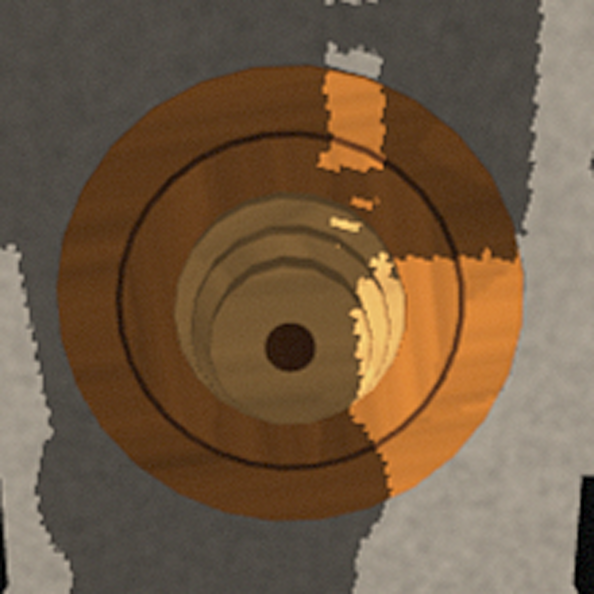

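>>> servo_tool:
  commands:
    - [-0.02,0,-0.03,0,0,0]
    - [-0.03,0,-0.04,0,0,0]
    - [-0.04,0,-0.04,0,0,0]
    - [-0.04,0,0,0,0,0]
    - [-0.03,0,0,0,0,0]
    - [0,0,0,0,0,0]
    - [0,0,0,0,0,0]
    - [0,0,0,0,0,0]

```text
time: 64.62
tcp_pos: [0.4521, -0.0554, 0.2818]
tcp_rot: [-0.0, 0.992, 0.122, -0.0]
wrist_force: [0.1, 0.0, -0.1]
gripper_width: 0.0914
```

Run:
```python
from m import *
s=cam('scene','s35');t=cam('top','t35')
cv2.imwrite('pics/s35c.png',cv2.resize(s['frame'][200:345,110:345],None,fx=3.4,fy=3.4,interpolation=2))
```

```text
(no output)
```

View pics/s35c.png

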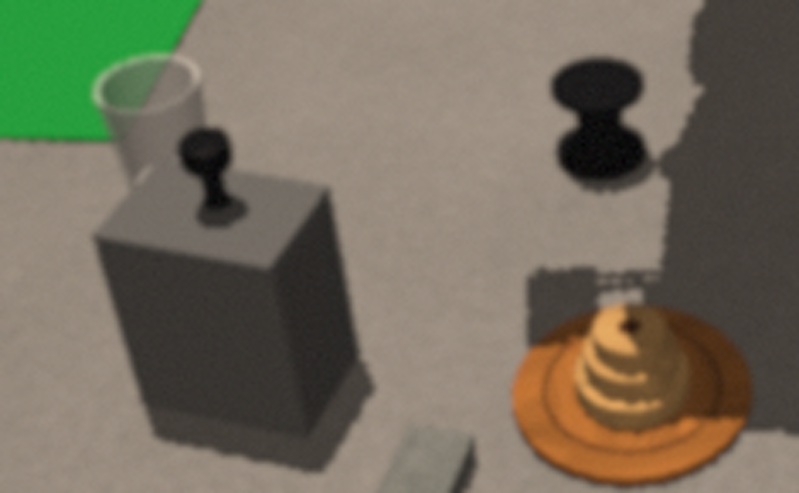

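View pics/t35.png

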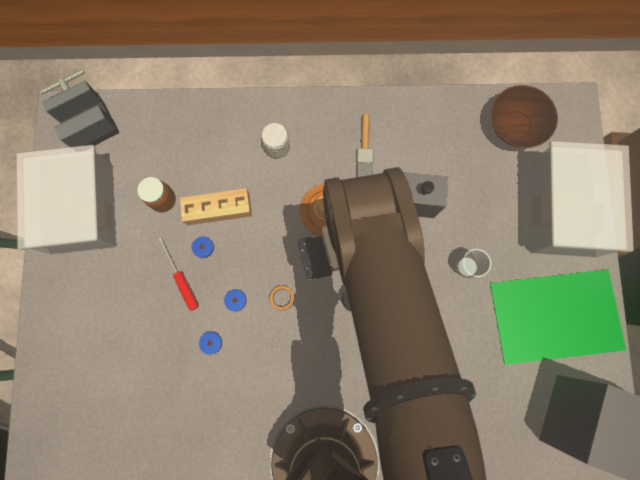

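```bash
python3 -c "
from h import *
print(arm.sign_off())"
```

```text
the job is handed in; nothing more can be done
None
```

The job is done and handed in at about 65 s. No verdict was reported.

**Rods:** Only two rods were in the rack. Each is end-down in its own front compartment (the two outer ones). The wrist picture showed both inside before I touched the lid, and the final top view shows the rack empty.

**Lid:** I closed it after the rods by pushing on its knob. Early in the push it stuck, with wrist readings of about 14 N sideways and 12 N upward. It then gave way and swung about half shut faster than I meant. After that I moved it slowly and pressed down until it stopped at the height expected for fully shut. The final press read about 41 N upward and 21 N sideways at the wrist, through the fingertips. The last pictures show it flat on the rim.

**Wheels:** The largest wheel was knocked about 45 mm during the run. I saw this before reaching for it and measured it again. They are stacked large, middle, small on the plate. The last wrist-camera check put all three centres within about 1.2 mm of the plate's ring.

**Camera disagreement:** The scene and top cameras disagreed by about 5 mm, so I used close wrist views for the final placing.

**Everything else:** In the pictures the other items look to be where they started. The brush and spool were partly hidden by the arm in the last top view.

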